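Load the specimen scanner, take the frame and put the cells away

ROBOT

A 6-joint arm with a two-finger parallel gripper is mounted at the origin on the work surface. World frame = base frame: x ahead of the robot, y to its left, z up, the work surface at z = 0. Lengths are in m, angles in rad, forces in N, time in s.
With the tool pointing down it reaches from about 0.275 to 0.725 m from the base axis. Payload 5.6 kg.
Tool frame: the origin (TCP) lies between the finger pads; the fingertips stand 8 mm ahead of it and the grasp point (between the pads) lies 11 mm behind it; z points along the fingers, y is the line along which they close (so a half turn about z gives the same grasp; the last joint's range is limited). The gripper opens to 85 mm and grips with 20 to 120 N. Pads are 22 mm wide; open, the fingers measure 114 mm over their backs; the gripper's body (76 mm by 85 mm) begins 54 mm behind the grasp point. The pads swing forward as they close: fully open they stand 13 mm farther back than shut.
Start: joints at [1.45, 0.255, 0.108, 0, -1.424, -0.285], TCP at [0.217, 0.505, 0.239] pointing down, gripper open.
Joint ranges: [-2.95, 2.95], [-1.21, 1.97], [-1.09, 1.5], [-2.87, 1.71], [-2.94, -0.07], [-3.05, 3.05]. Speed limits (rad/s): [2.57, 2.57, 3.14, 3.14, 3.14, 3.14].

INTERFACE

Orientations are given as a unit quaternion [x, y, z, w].
In Python, from workcell import telemetry, cams, bot gives the robot as it stands.
- The arm moves only by the tool send_rows, never from a script. Its argument "commands" is a list of rows, each an object with "slide": the shift along the world's x, y, z normalised to -1 to 1, where 1 is 0.15 m, a list of three; "delta_rot": the turn, a rotation vector about the world's x, y, z normalised to -1 to 1, where 1 is pi/4 rad, a list of three; "gripper": the finger opening in mm, from 0 to 85.4. In form: [{"slide": [dx, dy, dz], "delta_rot": [ax, ay, az], "gripper": gripper}, ...]. A call has 1 to 5 rows; each row is the pose to reach, as a shift and turn from the pose commanded when the call began; what a row does not reach only later rows make up. A row lasts 1/10 s, in which the tool goes at most 50 mm and 8.59 degrees, less where a joint would pass 70% of its speed; a pose out of reach is approached as far as the arm can. A call with a number of a shift or a turn outside -1 to 1 is refused whole. A call with a gripper value outside its range is refused whole. The fingers move at their own pace and stop on an object; "force" is the grip in N (left out, the last holds). Time passes only in rows, so rows that repeat a pose let the fingers close. It gives the time, the measured TCP pose, the force, the opening and the grip force at its end, in the units of the state.
- telemetry.get_state(): the state, without advancing time (a new reading comes with each control period).
- cams.grab_frame(name): name is "scene" or "top" or "wrist"; returns a dict with "pixels" (480x640x3 uint8, red, green, blue), "intrinsics" (3x3 intrinsics, pixels), "k1" (the pictures are not rectified: a ray, as slopes to the right and down, at radius r is drawn at 1 + k1 r^2 times it, then the intrinsics apply), "rvec" (rotation vector, rad) and "tvec" (3), from world to camera coordinates, as OpenCV has them. Camera axes: x right, y down, z forward; pixel columns grow to the right and rows downward; lengths in m; the calibration is good to about 2 mm. A picture is of the moment at which its call begins. There is no depth.
- bot.finish_job(): hands the job in; it is judged then, once.
The state is a dict: "time_s": time; "q": joint angles; "qd": joint speeds; "tau": joint torques, N m; "eef_pos": TCP position; "orientation": TCP orientation; "wrist_force": force on the tool from outside, world axes, zero at the start; "moment": the same for the moment, N m; "grip_width": finger opening in m; "gripper_force": force on a finger pad.
Only numpy, scipy, OpenCV 4.12 (cv2) and the standard library are available. Lean on these libraries where they do the work, as an engineer would, in place of code of your own. Each camera call takes 0.05 s, during which the arm holds its last target. There are 200 camera calls.

TASK

Load every specimen cell in the tray into the scanner: stand each in a well of its own and turn it under light pressure until its white rib finds the notch and it drops fully home, without forcing it. With all cells home and the light dial on its green mark, half-press the red shutter key to its first click and hold it there for a second to focus, then press it fully down to take the frame. Let the key come up, turn the dial back to off (red mark), put the cells back upright on the floor of the tray, and do not disturb the other things on the bench.

Things in the scene. Friction and masses are not known exactly. Their poses are not given: they have to be found in the camera images.
- cell_a: Round black specimen cell, diameter 44, height 36, 80 g, blue band round the top and a brown ammonite under its window. Origin at the centre of its underside, z up its axis. A white rib on its side points along its +x: 7 wide, reaching out to 28 from the axis, from 5 to 26 above the underside; the bottom 5 is plain round. May be absent.
- cell_b: Round black specimen cell, diameter 44, height 36, 80 g, yellow band round the top and violet crystals under its window. Origin at the centre of its underside, z up its axis. A white rib on its side points along its +x: 7 wide, reaching out to 28 from the axis, from 5 to 26 above the underside; the bottom 5 is plain round. May be absent.
- cell_c: Round black specimen cell, diameter 44, height 36, 80 g, red band round the top and a dark trilobite under its window. Origin at the centre of its underside, z up its axis. A white rib on its side points along its +x: 7 wide, reaching out to 28 from the axis, from 5 to 26 above the underside; the bottom 5 is plain round. May be absent.
- tray: Fixed shallow wooden specimen tray lined with white paper, 220 x 220 outside, inside 208 x 208, its floor 3 above the bench, rim 10 above the bench and 6 thick. Origin under its centre on the bench, z up, sides along x and y. The cells start in it.
- scanner: Fixed white box-shaped specimen scanner, 220 (x) x 310 (y) x 70 high, with its camera inside looking up. Origin under its centre on the bench, z up. On its deck: three like wells in a row along y, 100 apart, on the +x half; dial and red key on the black strip along its -x edge.
- well1 (a point): Keyed well 1 of the scanner, at its +y end. The point is the centre of its floor, at deck level, 70 above the bench. Round it stands an aluminium bezel 13 high, bore diameter 47, outer diameter 67, with one notch 10.4 wide right through it towards this point's +x. A cell with its rib off the notch goes in only 5 and rides 8 too high; with the rib in, its top stands 23 above the bezel.
- well2 (a point): Keyed well 2 of the scanner, the middle one. The point is the centre of its floor, at deck level, 70 above the bench. Round it stands an aluminium bezel 13 high, bore diameter 47, outer diameter 67, with one notch 10.4 wide right through it towards this point's +x. A cell with its rib off the notch goes in only 5 and rides 8 too high; with the rib in, its top stands 23 above the bezel.
- well3 (a point): Keyed well 3 of the scanner, at its -y end. The point is the centre of its floor, at deck level, 70 above the bench. Round it stands an aluminium bezel 13 high, bore diameter 47, outer diameter 67, with one notch 10.4 wide right through it towards this point's +x. A cell with its rib off the notch goes in only 5 and rides 8 too high; with the rib in, its top stands 23 above the bezel.
- dial (a joint): Angle (rad) of the light selector dial, growing clockwise seen from above, with four click positions: 0 off (red mark), 0.6 (white), 1.2 the green mark, 1.8 (white). It springs into the nearest position when let go; the clicks take up to about 0.05 N m.
- dial_grip (a point): On the dial's axis, 28 above the dial's foot and 10 below its top: the middle of the grip bar, which is 46 long, 14 thick and 30 high on a round skirt of diameter 48. x runs along the bar to its pointer end with the white line, and turns with the dial; z up. The top of the dial is 112 above the bench and the top of the skirt 83.
- shutter_half (a joint): First stage of the red shutter key (m): 0 up, 0.004 at the first click. It starts to move at 1 N and is at the first click at 2.5 N.
- shutter_full (a joint): Second stage of the same key (m): stays at 0 until the key is pushed with more than 6 N past the first click, 0.004 fully down at 9 N. Both stages spring back up.
- shutter_top (a point): Centre of the top face of the red round shutter key, diameter 31, which goes straight down, 87 above the bench when up. The key moves down by shutter_half + shutter_full.
- brush: Bystander: flat brush with a wooden handle, 170 long along x, lying on the bench; origin under its middle.
- tweezers: Bystander: steel tweezers, 125 long along x, 8 high; origin under their middle.
- loupe: Bystander: steel folding loupe, about 62 x 32 x 18; origin under its lens.
- ammonite: Bystander: brown ammonite, a disc of diameter 54, 20 high, lying on the bench; origin under its centre.
- jar: Bystander: amber jar with a white cap, diameter 52, 62 high; origin under its centre.
- glue: Bystander: white glue bottle with a red cap, diameter 38, 95 high; origin under its centre.
- fossil_tray: Bystander: white card tray, 110 x 80 x 22; origin under its centre.

How it is judged:
On the way, in this order (a step that is already met when the one before it is completed fails the run):
1. all cells are fully home in wells and the dial is on its green mark (((horizontal distance between cell_a and well1 below 0.004 m and z of cell_a in the frame of well1 below 0.003 m and angle between cell_a's own z axis and vertical below 0.08 rad) or (horizontal distance between cell_a and well2 below 0.004 m and z of cell_a in the frame of well2 below 0.003 m and angle between cell_a's own z axis and vertical below 0.08 rad) or (horizontal distance between cell_a and well3 below 0.004 m and z of cell_a in the frame of well3 below 0.003 m and angle between cell_a's own z axis and vertical below 0.08 rad)) and ((horizontal distance between cell_b and well1 below 0.004 m and z of cell_b in the frame of well1 below 0.003 m and angle between cell_b's own z axis and vertical below 0.08 rad) or (horizontal distance between cell_b and well2 below 0.004 m and z of cell_b in the frame of well2 below 0.003 m and angle between cell_b's own z axis and vertical below 0.08 rad) or (horizontal distance between cell_b and well3 below 0.004 m and z of cell_b in the frame of well3 below 0.003 m and angle between cell_b's own z axis and vertical below 0.08 rad)) and ((horizontal distance between cell_c and well1 below 0.004 m and z of cell_c in the frame of well1 below 0.003 m and angle between cell_c's own z axis and vertical below 0.08 rad) or (horizontal distance between cell_c and well2 below 0.004 m and z of cell_c in the frame of well2 below 0.003 m and angle between cell_c's own z axis and vertical below 0.08 rad) or (horizontal distance between cell_c and well3 below 0.004 m and z of cell_c in the frame of well3 below 0.003 m and angle between cell_c's own z axis and vertical below 0.08 rad)) and value of joint dial between 1.05 and 1.35 rad), for 0.3 s.
2. the shutter key is held at its first click, not further, for half a second, with the cells home and the dial on green (all of step 1 and value of joint shutter_half above 0.0028 m and value of joint shutter_full below 0.0012 m), for 0.5 s.
3. the shutter key is pressed fully down, with the cells home and the dial on green (all of step 1 and value of joint shutter_full above 0.003 m), for 0.1 s.
At the end, for the whole second after the job is handed in: Every cell present stands upright (within 0.08 rad) at rest in the tray, its centre within 95 mm of the tray's middle along each side and its underside within 4 mm of the tray's floor; the dial is within 0.15 rad of off; the shutter key is up (x of cell_a in the frame of tray between -0.095 and 0.095 m and y of cell_a in the frame of tray between -0.095 and 0.095 m and x of cell_b in the frame of tray between -0.095 and 0.095 m and y of cell_b in the frame of tray between -0.095 and 0.095 m and x of cell_c in the frame of tray between -0.095 and 0.095 m and y of cell_c in the frame of tray between -0.095 and 0.095 m and z of each of cell_a, cell_b, cell_c in the frame of tray below 0.007 m and angle between each of cell_a, cell_b, cell_c's own z axis and vertical below 0.08 rad and value of joint dial below 0.15 rad and value of joint each of shutter_half, shutter_full below 0.001 m and linear speed of each of cell_a, cell_b, cell_c below 0.02 m/s); the robot touches nothing.
It fails at once if a cell that is not home is forced against the scanner with more than 40 N ((contact force between cell_a and scanner above 40 N and height (world z) of cell_a above 0.074 m) or (contact force between cell_b and scanner above 40 N and height (world z) of cell_b above 0.074 m) or (contact force between cell_c and scanner above 40 N and height (world z) of cell_c above 0.074 m)).
It fails at once if another thing on the bench is moved more than 5 cm (distance of any of brush, tweezers, loupe, ammonite, jar, glue, fossil_tray from where it was at the start of the episode above 0.05 m).
Of cell_a, cell_b, cell_c only 2 to 3 are there at a start; the rules pass over those that are not, and their reading is None.
At some moment in a run one of cell_a, cell_b, cell_c may be knocked a few centimetres aside while the robot is not near it.
Once in a run the grip may slacken for a moment while it holds something.
It also fails if it takes over 210 s, if anything falls off the work surface, if the arm or the gripper's body presses on something with over 40 N, if the wrist force passes 120 N, or if a joint passes its speed limit or range.

## Working session

There is one attempt and no reset: what is moved stays moved. The work goes in short steps, Python scripts to look and compute and a tool call to move; the robot and the scene stay as the last step left them, time stands still between calls to the robot, and variables do not carry over. Pictures are saved under pics/ and viewed, at most 14 in all, crops included, and the job is handed in when it is done.

Besides the shell and the picture viewer there is one more tool, called after ">>>" as name([rows], argument=value, ...), one row to a line, values as JSON. send_rows: Moves the arm, as the interface text tells. Scaled input: -1 to 1 covers 0.15 m each way for a shift and pi/4 rad each way for a turn. Its arguments: {"type":"object","properties":{"commands":{"type":"array"},"force":{"type":"number"}},"required":["commands"]}

```bash
ls; mkdir -p pics; cat > h.py <<'E'
import numpy as np, cv2
from workcell import telemetry, cams, bot
def grab(n,f=None):
    d=cams.grab_frame(n)
    if f: cv2.imwrite('pics/'+f,d['pixels'][:,:,::-1])
    return d
def ray(d,uv):
    K=np.array(d['intrinsics']);uv=np.atleast_2d(np.array(uv,float))
    p=cv2.undistortPoints(uv.reshape(-1,1,2),K,np.array([d['k1'],0,0,0.])).reshape(-1,2)
    R=cv2.Rodrigues(np.array(d['rvec'],float))[0];t=np.array(d['tvec'],float).ravel()
    return -R.T@t,np.c_[p,np.ones(len(p))]@R
def onz(d,uv,z):
    c,r=ray(d,uv);return c+r*((z-c[2])/r[:,2])[:,None]
def proj(d,P):
    return cv2.projectPoints(np.atleast_2d(np.array(P,float)),np.array(d['rvec'],float),np.array(d['tvec'],float),np.array(d['intrinsics']),np.array([d['k1'],0,0,0.]))[0].reshape(-1,2)
E
python3 - <<'E'
from h import *
for n in('top','scene'):
    d=grab(n,n+'0.png');print(n,d['k1'],ray(d,[320,240]))
print(telemetry.get_state())
E
```

```text
pics
top 0.034535882795983734 (array([0.33427633, 0.01730138, 1.01514029]), array([[ 0.19581107, -0.03133319, -0.98080306]]))
scene -0.0899433867239052 (array([1.08394098, 0.26069507, 1.14254669]), array([[-0.46245126, -0.20469288, -0.86271813]]))
{'time_s': 0.1, 'q': array([ 1.44963231e+00,  2.55668557e-01,  1.07145094e-01, -4.11602645e-04,
       -1.42391125e+00, -2.84595530e-01]), 'qd': array([ 0.00168908, -0.00118454,  0.00312241,  0.00221406,  0.00152355,
        0.00173227]), 'tau': array([-2.19694986e-03, -3.87605417e+01,  2.38473237e+01,  5.37781075e+00,
       -3.81466351e-03,  1.10626857e-06]), 'eef_pos': array([0.2168801 , 0.50496721, 0.23850242]), 'orientation': array([ 9.79483940e-01, -2.01520469e-01, -1.36014731e-04,  8.33074755e-04]), 'wrist_force': array([1.00812283, 0.79313529, 0.52887599]), 'moment': array([-0.01649109,  0.02097431,  0.01979703]), 'gripper_force': 0.0, 'grip_width': 0.08533959112914327}
```

View pics/top0.png

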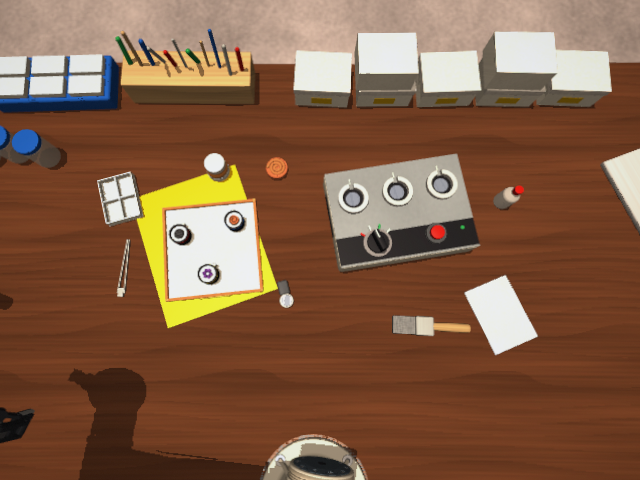

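View pics/scene0.png

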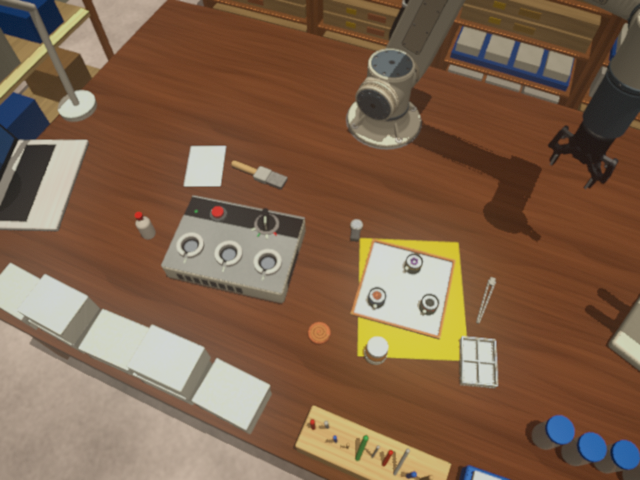

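The top view shows three cells in the tray at (179,234), (234,220) and (208,273), bezels at (353,197), (397,190) and (441,184), the dial at (377,240) and the key at (437,232). The scene view agrees. Next I'll enlarge the tray and the scanner.

```bash
python3 - <<'E'
from h import *
im=cv2.imread('pics/top0.png')
a=cv2.resize(im[190:310,155:275],None,fx=4,fy=4,interpolation=cv2.INTER_CUBIC)
b=cv2.resize(im[145:280,315:485],(604,480),interpolation=cv2.INTER_CUBIC)
o=np.hstack([cv2.resize(a,(400,400)),cv2.resize(im[145:280,315:485],(400,318),interpolation=cv2.INTER_CUBIC).__class__(np.vstack([cv2.resize(im[145:280,315:485],(400,318),interpolation=cv2.INTER_CUBIC),np.zeros((82,400,3),np.uint8)]).shape,np.uint8) if False else np.vstack([cv2.resize(im[145:280,315:485],(400,318),interpolation=cv2.INTER_CUBIC),np.zeros((82,400,3),np.uint8)])])
cv2.imwrite('pics/crop1.png',o)
d=grab('top')
print(onz(d,[[179,233],[234,219],[208,272]],.039),'cells')
print(onz(d,[[353,197],[397,190],[441,184]],.083),'bezels')
print(onz(d,[[377,240]],.1),onz(d,[[437,232]],.087))
print(onz(d,[[164,209],[255,200],[262,291],[167,300]],.01))
E
```

```text
[[0.54413952 0.30528337 0.039     ]
 [0.57731707 0.18239836 0.039     ]
 [0.45572822 0.23531621 0.039     ]] cells
[[ 0.61738463 -0.08555728  0.083     ]
 [ 0.63379786 -0.1830592   0.083     ]
 [ 0.64788992 -0.28068795  0.083     ]] bezels
[[ 0.51745503 -0.13272088  0.1       ]] [[ 0.53815644 -0.2643087   0.087     ]]
[[0.60808908 0.35270704 0.01      ]
 [0.63121983 0.1392885  0.01      ]
 [0.41641972 0.117241   0.01      ]
 [0.39589375 0.33041119 0.01      ]]
```

View pics/crop1.png

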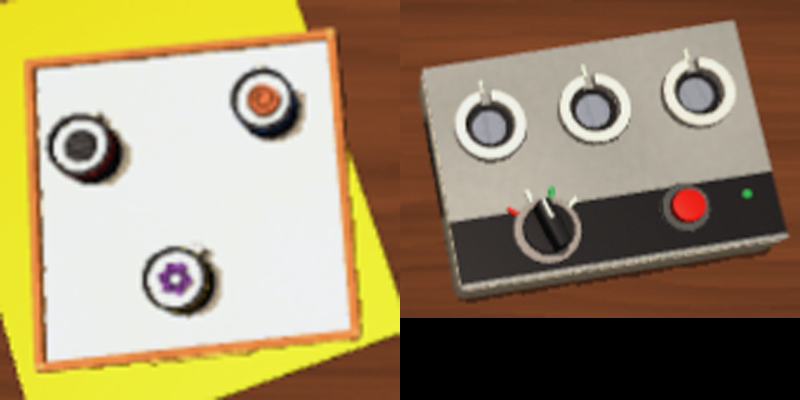

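The enlarged crop shows a yellow-band cell (violet crystals), a red-band cell (trilobite) and a blue-band cell (ammonite). The notches point up and slightly left in the image, which is scanner +x. The dial's line points up and slightly left. I'm moving in for a closer look at the tray.

>>> send_rows([
  {"slide": [0.3,-0.27,0.1],"delta_rot": [0,0,0.0],"gripper": 85},
  {"slide": [0.6,-0.54,0.2],"delta_rot": [0,0,0],"gripper": 85},
  {"slide": [0.9,-0.8,0.3],"delta_rot": [0,0,0],"gripper": 85},
  {"slide": [1,-0.9,0.3],"delta_rot": [0,0,0],"gripper": 85},
], force=40)

```text
time_s: 0.55
eef_pos: [0.3632, 0.3738, 0.284]
orientation: [0.98, -0.201, 0.0, -0.0]
wrist_force: [0.8, 1.5, -0.7]
grip_width: 0.0848
gripper_force: 0.0
```

>>> send_rows([
  {"slide": [0.3,-0.27,0],"delta_rot": [0,0,0.0],"gripper": 85},
  {"slide": [0.6,-0.54,0],"delta_rot": [0,0,0],"gripper": 85},
  {"slide": [0.8,-0.8,0],"delta_rot": [0,0,0],"gripper": 85},
  {"slide": [0.8,-0.9,0],"delta_rot": [0,0,0],"gripper": 85},
  {"slide": [0.8,-0.9,0],"delta_rot": [0,0,0],"gripper": 85},
])

```text
time_s: 1.05
eef_pos: [0.4835, 0.2366, 0.2829]
orientation: [0.979, -0.204, -0.0, 0.001]
wrist_force: [0.5, -0.0, -0.5]
grip_width: 0.0847
gripper_force: 0.0
```

```bash
python3 - <<'E'
from h import *
d=grab('wrist','w1.png');print(ray(d,[320,240]))
c,r=ray(d,[320,240]);s=telemetry.get_state();print(s['eef_pos'],s['orientation'],s['q'])
print(proj(d,[[.544,.305,.039],[.577,.182,.039],[.456,.235,.039]]))
E
```

```text
(array([0.55543938, 0.20698938, 0.41719259]), array([[-0.25988191,  0.12462056, -0.95780237]]))
[0.48271897 0.23818641 0.28288447] [ 9.79135210e-01 -2.03209469e-01 -2.57797961e-04  2.91631635e-04] [ 7.49241598e-01  2.23865227e-01  1.76668062e-01 -8.32099660e-05
 -1.52437319e+00  4.12289244e-01]
[[240.62668268 180.03768913]
 [338.80649845  97.16467664]
 [337.02613496 229.78152426]]
```

View pics/w1.png

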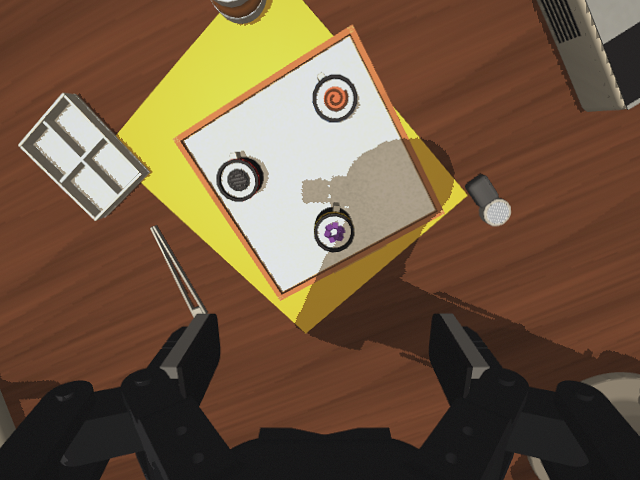

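The wrist view shows cell c at (240,178), cell a at (335,98) and cell b at (334,230). Their ribs are near (240,154), (321,75) and (336,207). I'll zoom in to refine these.

```bash
python3 - <<'E'
from h import *
im=cv2.imread('pics/w1.png')
cs=[(240,178),(335,98),(334,230)]
o=np.hstack([cv2.resize(im[y-34:y+34,x-33:x+33],(266,274),interpolation=cv2.INTER_CUBIC) for x,y in cs])
cv2.imwrite('pics/crop2.png',o)
E
```

```text
(no output)
```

View pics/crop2.png

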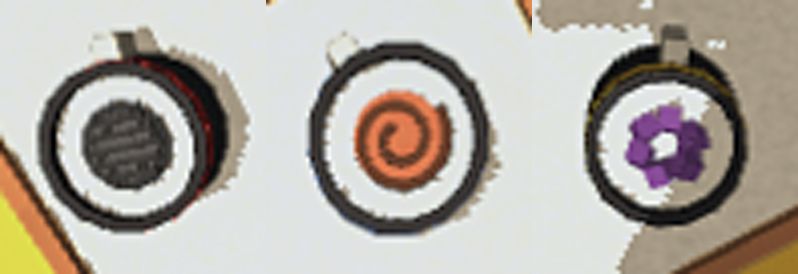

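```bash
python3 - <<'E'
from h import *
d=grab('wrist')
C=onz(d,[[238.5,180.2],[334.8,98.7],[334.3,232.7]],.039);R=onz(d,[[233.8,152.9],[319.9,73.9],[336.5,202.7]],.029)
v=(R-C)[:,:2];print(C,np.hypot(*v.T),np.degrees(np.arctan2(v[:,1],v[:,0])))
print(telemetry.get_state()['eef_pos'])
E
```

```text
[[0.5438724  0.30897696 0.039     ]
 [0.57653866 0.18801784 0.039     ]
 [0.4534208  0.2407037  0.039     ]] [0.02721199 0.02750397 0.0305743 ] [-12.1952399    8.1016177  -27.84977934]
[0.48222944 0.23929522 0.28291396]
```

>>> send_rows([
  {"slide": [0.2,-0.12,-0.2],"delta_rot": [0,0,0.18],"gripper": 85},
  {"slide": [0.4,-0.24,-0.4],"delta_rot": [0,0,0.36],"gripper": 85},
  {"slide": [0.63,-0.36,-0.62],"delta_rot": [0,0,0.54],"gripper": 85},
  {"slide": [0.63,-0.36,-0.62],"delta_rot": [0,0,0.7],"gripper": 85},
  {"slide": [0.63,-0.36,-0.62],"delta_rot": [0,0,0.7],"gripper": 85},
])

```text
time_s: 1.65
eef_pos: [0.5762, 0.1862, 0.1883]
orientation: [0.997, 0.072, -0.002, 0.001]
wrist_force: [-0.0, 0.0, 1.0]
grip_width: 0.0849
gripper_force: 0.0
```

>>> send_rows([
  {"slide": [0,0,0],"delta_rot": [0,0,0],"gripper": 85},
  {"slide": [0,0,0],"delta_rot": [0,0,0],"gripper": 85},
])

```text
time_s: 1.85
eef_pos: [0.5764, 0.1872, 0.1916]
orientation: [0.997, 0.072, 0.001, -0.001]
wrist_force: [0.4, -0.4, -0.5]
grip_width: 0.0852
gripper_force: 0.0
```

```bash
cat >> h.py <<'E'
def theta(s):
    from scipy.spatial.transform import Rotation as Ro
    y=Ro.from_quat(s['orientation']).apply([0,1,0]);return np.degrees(np.arctan2(y[1],y[0]))%180
def show(name,box,size=(640,480)):
    d=grab('wrist',name);x0,y0,x1,y1=box
    cv2.imwrite('pics/c_'+name,cv2.resize(d['pixels'][y0:y1,x0:x1,::-1],size,interpolation=cv2.INTER_CUBIC))
    s=telemetry.get_state();print(s['eef_pos'].round(4),theta(s),s['time_s'],proj(d,[s['eef_pos']-[0,0,.15]]))
    return d
E
python3 - <<'E'
from h import *
d=show('w2.png',(160,120,480,360))
g=cv2.cvtColor(d['pixels'],cv2.COLOR_RGB2GRAY)
c=cv2.HoughCircles(cv2.GaussianBlur(g,(5,5),1),cv2.HOUGH_GRADIENT,1,40,param1=100,param2=30,minRadius=20,maxRadius=70);print(c)
E
```

```text
[0.5764 0.1871 0.1916] 98.22876967861339 1.9 [[326.40033016 232.32131855]]
[[[286.5  40.5  37.2]
  [472.5  71.5  25.2]
  [328.5 227.5  21.2]
  [174.5 247.5  22.1]
  [251.5 349.5  23. ]]]
```

View pics/c_w2.png

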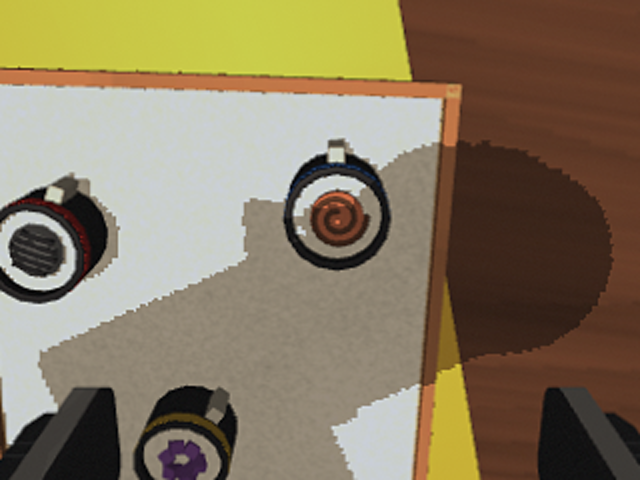

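Cell a's top centre is at (328.5,228.5), and its rib is straight up at about (328,189). Cell c is at (179,244) and cell b at (252,350).

```bash
python3 - <<'E'
from h import *
d=grab('wrist')
C=onz(d,[[328.5,228.2],[179,244.5],[251.8,350]],.039);R=onz(d,[[328,190],[193,212],[269,315]],.029)
v=(R-C)[:,:2];print(C,np.hypot(*v.T),np.degrees(np.arctan2(v[:,1],v[:,0])))
E
```

```text
[[0.57930566 0.18567376 0.039     ]
 [0.54793683 0.30546614 0.039     ]
 [0.45680072 0.23758747 0.039     ]] [0.02930256 0.02735168 0.03394353] [  9.06821227 -15.24519377 -19.11328512]
```

>>> send_rows([
  {"slide": [0.02,-0.01,-0.25],"delta_rot": [0,0,0],"gripper": 85},
  {"slide": [0.02,-0.01,-0.5],"delta_rot": [0,0,0],"gripper": 85},
  {"slide": [0.02,-0.01,-0.75],"delta_rot": [0,0,0],"gripper": 85},
  {"slide": [0.02,-0.01,-0.95],"delta_rot": [0,0,0],"gripper": 85},
])

```text
time_s: 2.35
eef_pos: [0.5787, 0.1847, 0.0464]
orientation: [0.997, 0.072, -0.0, -0.0]
wrist_force: [0.7, 1.4, -0.2]
grip_width: 0.085
gripper_force: 0.0
```

>>> send_rows([
  {"slide": [0,0,-0.1],"delta_rot": [0,0,0],"gripper": 85},
  {"slide": [0,0,-0.16],"delta_rot": [0,0,0],"gripper": 60},
  {"slide": [0,0,-0.16],"delta_rot": [0,0,0],"gripper": 40},
  {"slide": [0,0,-0.16],"delta_rot": [0,0,0],"gripper": 35},
  {"slide": [0,0,-0.16],"delta_rot": [0,0,0],"gripper": 35},
])

```text
time_s: 2.85
eef_pos: [0.5805, 0.1851, 0.0254]
orientation: [0.997, 0.072, 0.001, -0.001]
wrist_force: [0.2, -0.5, -0.1]
grip_width: 0.0429
gripper_force: 40.6
```

>>> send_rows([
  {"slide": [0,0,0],"delta_rot": [0,0,0],"gripper": 35},
  {"slide": [0,0,0],"delta_rot": [0,0,0],"gripper": 35},
  {"slide": [0,0,0],"delta_rot": [0,0,0],"gripper": 35},
  {"slide": [0,0,0],"delta_rot": [0,0,0],"gripper": 35},
  {"slide": [0,0,0],"delta_rot": [0,0,0],"gripper": 35},
])

```text
time_s: 3.35
eef_pos: [0.5805, 0.1851, 0.0253]
orientation: [0.997, 0.072, 0.001, -0.001]
wrist_force: [-0.9, 1.5, 6.8]
grip_width: 0.0428
gripper_force: 41.3
```

```bash
python3 - <<'E'
from h import *
d=show('w3.png',(120,120,520,420),(640,480))
E
```

```text
[0.5805 0.1851 0.0252] 98.27054922581989 3.4 [[326.22170811 232.3733941 ]]
```

View pics/w3.png

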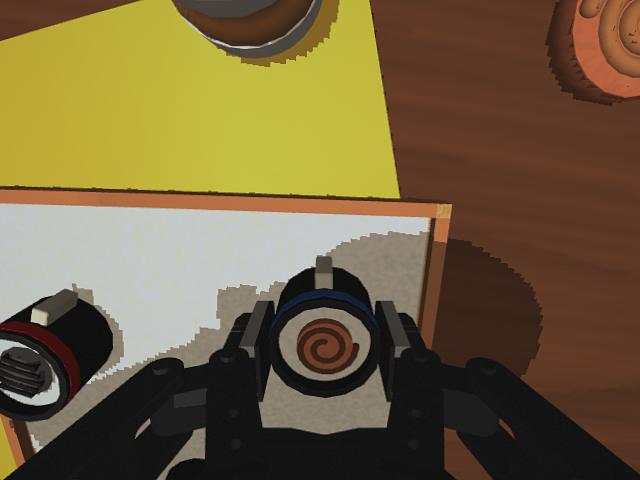

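Cell a is held (width 43 mm) with its centre at (326,342) and its rib at (324,262). Next I'll carry it above well 1.

>>> send_rows([
  {"slide": [0,0,0.2],"delta_rot": [0,0,0],"gripper": 35},
  {"slide": [0,0,0.45],"delta_rot": [0,0,0],"gripper": 35},
  {"slide": [0,0,0.7],"delta_rot": [0,0,0],"gripper": 35},
  {"slide": [0,0,0.95],"delta_rot": [0,0,0],"gripper": 35},
  {"slide": [0,-0.15,1],"delta_rot": [0,0,0],"gripper": 35},
])

```text
time_s: 3.9
eef_pos: [0.5817, 0.164, 0.1789]
orientation: [0.997, 0.073, 0.004, -0.001]
wrist_force: [0.3, -1.3, -0.7]
grip_width: 0.0427
gripper_force: 40.9
```

>>> send_rows([
  {"slide": [0.05,-0.2,0.2],"delta_rot": [0,0,0],"gripper": 35},
  {"slide": [0.1,-0.4,0.35],"delta_rot": [0,0,0],"gripper": 35},
  {"slide": [0.15,-0.6,0.48],"delta_rot": [0,0,0],"gripper": 35},
  {"slide": [0.2,-0.8,0.48],"delta_rot": [0,0,0],"gripper": 35},
  {"slide": [0.24,-1,0.48],"delta_rot": [0,0,0],"gripper": 35},
])

```text
time_s: 4.4
eef_pos: [0.6158, 0.0108, 0.2463]
orientation: [0.997, 0.072, 0.0, -0.0]
wrist_force: [0.4, 0.8, -1.1]
grip_width: 0.0429
gripper_force: 40.9
```

>>> send_rows([
  {"slide": [0,-0.2,0],"delta_rot": [0,0,0],"gripper": 35},
  {"slide": [0,-0.45,0],"delta_rot": [0,0,0],"gripper": 35},
  {"slide": [0,-0.66,0],"delta_rot": [0,0,0],"gripper": 35},
  {"slide": [0,-0.66,0],"delta_rot": [0,0,0],"gripper": 35},
  {"slide": [0,-0.66,0],"delta_rot": [0,0,0],"gripper": 35},
])

```text
time_s: 4.9
eef_pos: [0.6152, -0.0876, 0.2453]
orientation: [0.997, 0.071, -0.0, -0.0]
wrist_force: [0.1, 0.3, -1.0]
grip_width: 0.0424
gripper_force: 41.0
```

```bash
python3 - <<'E'
from h import *
d=show('w4.png',(120,120,520,420),(640,480));s=telemetry.get_state();print(s['grip_width'],s['gripper_force'],s['wrist_force'])
print(proj(d,[[.617,-.086,.083],s['eef_pos']+[0,0,.014],[.538,-.264,.087],[.517,-.133,.112]]))
E
```

```text
[ 0.6154 -0.0868  0.2454] 98.22453490814851 4.95 [[325.26280559 231.51860476]]
0.04283513659269307 40.95574378967285 [-0.6096317   0.7186166  -0.73997295]
[[324.56240094 225.52175636]
 [325.80252009 347.27871796]
 [504.16428098 336.288393  ]
 [362.57809656 355.04896738]]
```

View pics/w4.png

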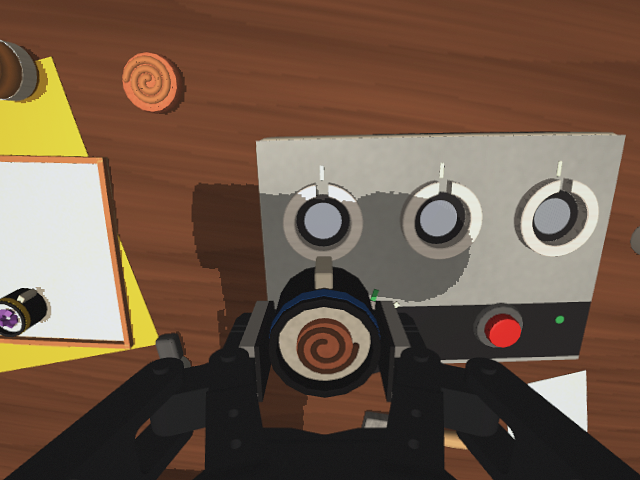

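The wrist view shows the bezels at about (322,221), (442,217) and (557,216), the held cell at (325,343) with its rib at (323,264), the key at (502,328) and the dial hidden behind the cell. I'll refine the well and cell positions by fitting circles to the edges.

```bash
cat >> h.py <<'E'
from scipy.optimize import minimize
A=np.linspace(0,2*np.pi,120,endpoint=False);U=np.c_[np.cos(A),np.sin(A),0*A]
def gradim(d,s=1.2):
    g=cv2.GaussianBlur(d['pixels'],(0,0),s).astype(float)
    return np.sqrt((cv2.Sobel(g,-1,1,0)**2+cv2.Sobel(g,-1,0,1)**2).sum(2)).clip(0,250)
def score(d,G,circles):
    P=np.vstack([np.array(c)+r*U for c,r in circles])
    uv=proj(d,P).astype(np.float32);return cv2.remap(G.astype(np.float32),uv[:,0].copy(),uv[:,1].copy(),cv2.INTER_LINEAR).mean()
def fit(d,f,p0,steps):
    best=np.array(p0,float)
    for s in(2.5,1.0):
        G=gradim(d,s)
        r=minimize(lambda q:-score(d,G,f(best+q*steps)),np.zeros(len(p0)),method='Nelder-Mead',options=dict(initial_simplex=np.vstack([np.zeros(len(p0)),np.eye(len(p0))*(3 if s>2 else 1)])))
        best=best+r.x*steps
    return best,-r.fun
def wells(p):
    x,y,a=p;u=np.array([-np.sin(a),np.cos(a),0])
    return [np.array([x,y,0])+k*.1*u for k in(1,0,-1)]
def wc(p): return [(w+[0,0,.083],r) for w in wells(p) for r in(.0335,.0235)]
def cellc(z,r=.022): return lambda p:[((p[0],p[1],z),r)]
E
python3 - <<'E'
from h import *
d=grab('wrist');s=telemetry.get_state();e=s['eef_pos']
p,f=fit(d,wc,[.632,-.184,.155],np.array([.001,.001,.01]));print(p,f,wells(p))
c,f=fit(d,cellc(e[2]+.0139),e[:2],.001*np.ones(2));print('cell',c,f,c-e[:2],e)
print(proj(d,[w+[0,0,.083] for w in wells(p)]),proj(d,[[*c,e[2]+.0139]]))
R=onz(d,[[323,257]],e[2]-.022+.026)[0];print(np.linalg.norm(R[:2]-c),np.degrees(np.arctan2(*(R[:2]-c)[::-1])))
E
```

```text
[ 0.63477889 -0.18230649  0.16732427] 218.7281494140625 [array([ 0.61812443, -0.0837031 ,  0.        ]), array([ 0.63477889, -0.18230649,  0.        ]), array([ 0.65143335, -0.28090988,  0.        ])]
cell [ 0.61929838 -0.09022843] 101.94338989257812 [ 0.00383158 -0.00388794] [ 0.6154668  -0.08634049  0.24552172]
[[322.93367252 224.11284376]
 [443.00976667 221.54444391]
 [560.69972392 219.22077824]] [[338.35525721 339.8141965 ]]
0.029987946157286765 19.35519358400336
```

```bash
python3 - <<'E'
from h import *
d=grab('wrist');s=telemetry.get_state();e=s['eef_pos']
p=[.63478,-.18231,.1673]
im=d['pixels'][:,:,::-1].copy()
def dr(cs,col):
    for c,r in cs: cv2.polylines(im,[np.round(proj(d,np.array(c)+r*U)*16).astype(np.int32)],True,col,1,cv2.LINE_AA,4)
dr(wc(p),(0,255,0))
# cell by fit with dark ring outer edge: try several starts
G=gradim(d,1.)
best=max((score(d,G,cellc(e[2]+.0139+dz)((e[0]+a,e[1]+b))),a,b,dz) for a in np.arange(-.006,.0061,.0005) for b in np.arange(-.004,.0041,.0005) for dz in(-.004,-.002,0,.002,.004))
print(best)
dr(cellc(e[2]+.0139+best[3])((e[0]+best[1],e[1]+best[2])),(0,255,0))
cv2.imwrite('pics/o1.png',cv2.resize(im[160:420,240:620],(800,547),interpolation=cv2.INTER_CUBIC))
E
```

```text
(np.float32(111.33431), np.float64(-0.0009999999999999957), np.float64(0.001), 0)
```

View pics/o1.png

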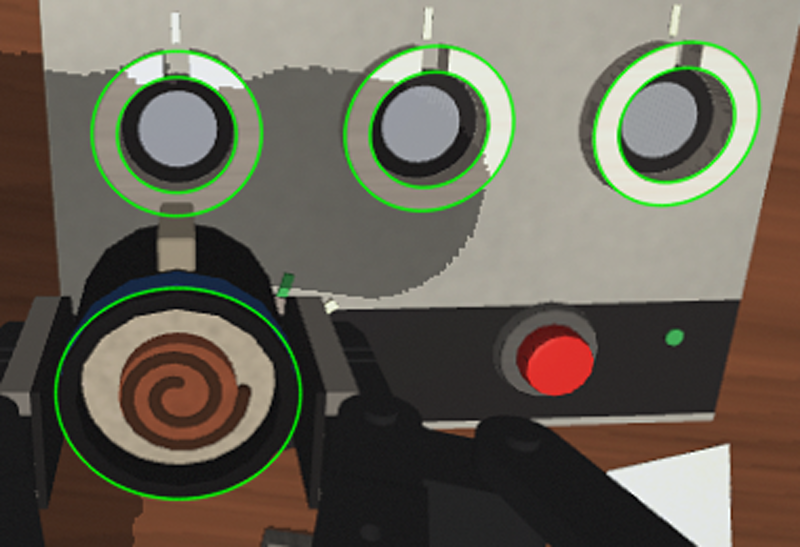

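The overlay fits the bezels and the held cell well. I'll go down over well 1.

>>> send_rows([
  {"slide": [0.02,0.01,-0.2],"delta_rot": [0,0,0],"gripper": 35},
  {"slide": [0.02,0.012,-0.45],"delta_rot": [0,0,0.0],"gripper": 35},
  {"slide": [0.02,0.012,-0.7],"delta_rot": [0,0,0.01],"gripper": 35},
  {"slide": [0.02,0.012,-0.85],"delta_rot": [0,0,0.01],"gripper": 35},
  {"slide": [0.02,0.012,-0.89],"delta_rot": [0,0,0.01],"gripper": 35},
])

```text
time_s: 5.55
eef_pos: [0.6167, -0.0841, 0.1089]
orientation: [0.997, 0.076, -0.003, -0.0]
wrist_force: [0.5, 0.1, -1.2]
grip_width: 0.0431
gripper_force: 41.0
```

>>> send_rows([
  {"slide": [0,0,0],"delta_rot": [0,0,0],"gripper": 35},
  {"slide": [0,0,-0.015],"delta_rot": [0,0,0],"gripper": 35},
  {"slide": [0,0,-0.03],"delta_rot": [0,0,0],"gripper": 35},
  {"slide": [0,0,-0.045],"delta_rot": [0,0,0],"gripper": 35},
  {"slide": [0,0,-0.06],"delta_rot": [0,0,0],"gripper": 35},
])

```text
time_s: 6.05
eef_pos: [0.6188, -0.0852, 0.1037]
orientation: [0.997, 0.076, 0.001, -0.0]
wrist_force: [-0.3, -0.3, -1.3]
grip_width: 0.0426
gripper_force: 41.0
```

>>> send_rows([
  {"slide": [0,0,-0.01],"delta_rot": [0,0,0],"gripper": 35},
  {"slide": [0,0,-0.02],"delta_rot": [0,0,0],"gripper": 35},
  {"slide": [0,0,-0.03],"delta_rot": [0,0,0],"gripper": 35},
])

```text
time_s: 6.35
eef_pos: [0.6186, -0.0853, 0.0987]
orientation: [0.997, 0.076, 0.0, 0.0]
wrist_force: [0.4, -1.0, -0.9]
grip_width: 0.0428
gripper_force: 41.0
```

>>> send_rows([
  {"slide": [0,0,-0.01],"delta_rot": [0,0,0],"gripper": 35},
  {"slide": [0,0,-0.02],"delta_rot": [0,0,0],"gripper": 35},
])

```text
time_s: 6.55
eef_pos: [0.6186, -0.0853, 0.0956]
orientation: [0.997, 0.076, 0.0, 0.0]
wrist_force: [-0.1, 0.0, -0.5]
grip_width: 0.0428
gripper_force: 41.0
```

>>> send_rows([
  {"slide": [0,0,-0.01],"delta_rot": [0,0,0],"gripper": 35},
  {"slide": [0,0,-0.02],"delta_rot": [0,0,0],"gripper": 35},
  {"slide": [0,0,-0.025],"delta_rot": [0,0,0],"gripper": 35},
])

```text
time_s: 6.85
eef_pos: [0.6186, -0.0852, 0.0923]
orientation: [0.997, 0.076, 0.0, 0.0]
wrist_force: [-2.0, 1.4, 4.1]
grip_width: 0.0425
gripper_force: 41.4
```

>>> send_rows([
  {"slide": [0,0,0.005],"delta_rot": [0,0,0],"gripper": 60},
  {"slide": [0,0,0.005],"delta_rot": [0,0,0],"gripper": 85},
  {"slide": [0,0,0.005],"delta_rot": [0,0,0],"gripper": 85},
  {"slide": [0,0,0.1],"delta_rot": [0,0,0],"gripper": 85},
  {"slide": [0,0,0.35],"delta_rot": [0,0,0],"gripper": 85},
])

```text
time_s: 7.35
eef_pos: [0.6161, -0.085, 0.1411]
orientation: [0.997, 0.076, -0.004, -0.001]
wrist_force: [0.7, 0.3, -0.4]
grip_width: 0.0852
gripper_force: 0.0
```

>>> send_rows([
  {"slide": [-0.05,0.2,0.25],"delta_rot": [0,0,-0.16],"gripper": 85},
  {"slide": [-0.1,0.4,0.5],"delta_rot": [0,0,-0.32],"gripper": 85},
  {"slide": [-0.2,0.6,0.7],"delta_rot": [0,0,-0.49],"gripper": 85},
  {"slide": [-0.3,0.8,0.7],"delta_rot": [0,0,-0.49],"gripper": 85},
  {"slide": [-0.4,1,0.7],"delta_rot": [0,0,-0.49],"gripper": 85},
])

```text
time_s: 7.85
eef_pos: [0.5583, 0.066, 0.2507]
orientation: [0.993, -0.116, 0.001, -0.001]
wrist_force: [0.5, 0.4, -0.3]
grip_width: 0.0849
gripper_force: 0.0
```

>>> send_rows([
  {"slide": [0,0.25,0],"delta_rot": [0,0,0],"gripper": 85},
  {"slide": [0,0.5,0],"delta_rot": [0,0,0],"gripper": 85},
  {"slide": [0,0.75,0],"delta_rot": [0,0,0],"gripper": 85},
  {"slide": [0,1,0],"delta_rot": [0,0,0],"gripper": 85},
])

```text
time_s: 8.25
eef_pos: [0.5582, 0.2162, 0.2497]
orientation: [0.993, -0.116, 0.0, -0.0]
wrist_force: [0.8, -0.5, -0.3]
grip_width: 0.0849
gripper_force: 0.0
```

>>> send_rows([
  {"slide": [-0.07,0.3,-0.22],"delta_rot": [0,0,0],"gripper": 85},
  {"slide": [-0.07,0.6,-0.4],"delta_rot": [0,0,0],"gripper": 85},
  {"slide": [-0.07,0.6,-0.4],"delta_rot": [0,0,0],"gripper": 85},
  {"slide": [-0.07,0.6,-0.4],"delta_rot": [0,0,0],"gripper": 85},
])

```text
time_s: 8.65
eef_pos: [0.5472, 0.3057, 0.1877]
orientation: [0.993, -0.115, -0.001, 0.001]
wrist_force: [0.0, -1.1, -0.3]
grip_width: 0.0851
gripper_force: 0.0
```

```bash
cat >> h.py <<'E'
def cellfit(d,x,y,z,w=.006):
    G=gradim(d,1.);st=np.arange(-w,w+1e-6,.0005)
    b=max((score(d,G,cellc(z)((x+a,y+b))),x+a,y+b) for a in st for b in st);return b
E
python3 - <<'E'
from h import *
d=show('w5.png',(120,60,520,420),(640,576))
print(proj(d,[[.548,.3055,.039],[.457,.2375,.039]]))
for x,y in((.548,.3055),(.457,.2375)): 
    b=cellfit(d,x,y,.039,.01);print(b,proj(d,[[b[1],b[2],.039]]))
E
```

```text
[0.5481 0.3048 0.1894] 76.7067931287342 8.7 [[326.54168853 230.09374424]]
[[325.68281674 230.24181561]
 [426.43462923 312.07100795]]
(np.float32(215.45146), np.float64(0.547), np.float64(0.3085)) [[322.30847232 232.24820376]]
(np.float32(181.86615), np.float64(0.451), np.float64(0.238)) [[426.83505565 318.20893804]]
```

View pics/c_w5.png

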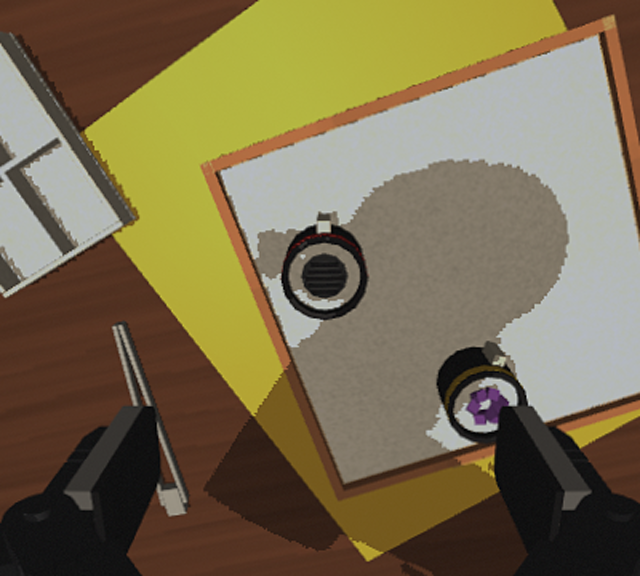

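Cell c is at (323,232) with its rib straight up at (322,193), which puts it at (0.547, 0.308). I'll grasp it.

>>> send_rows([
  {"slide": [-0.005,0.02,-0.25],"delta_rot": [0,0,0],"gripper": 85},
  {"slide": [-0.005,0.02,-0.5],"delta_rot": [0,0,0],"gripper": 85},
  {"slide": [-0.005,0.02,-0.75],"delta_rot": [0,0,0],"gripper": 85},
  {"slide": [-0.005,0.02,-0.95],"delta_rot": [0,0,0],"gripper": 85},
])

```text
time_s: 9.1
eef_pos: [0.548, 0.3063, 0.0468]
orientation: [0.993, -0.117, 0.001, -0.0]
wrist_force: [0.6, 0.3, 0.0]
grip_width: 0.0845
gripper_force: 0.0
```

>>> send_rows([
  {"slide": [0,0,-0.1],"delta_rot": [0,0,0],"gripper": 85},
  {"slide": [0,0,-0.14],"delta_rot": [0,0,0],"gripper": 60},
  {"slide": [0,0,-0.14],"delta_rot": [0,0,0],"gripper": 40},
  {"slide": [0,0,-0.14],"delta_rot": [0,0,0],"gripper": 35},
  {"slide": [0,0,-0.14],"delta_rot": [0,0,0],"gripper": 35},
])

```text
time_s: 9.6
eef_pos: [0.5487, 0.3083, 0.0282]
orientation: [0.993, -0.116, 0.002, -0.001]
wrist_force: [1.0, -0.4, 4.5]
grip_width: 0.0426
gripper_force: 41.2
```

>>> send_rows([
  {"slide": [0,0,0],"delta_rot": [0,0,0],"gripper": 35},
  {"slide": [0,0,0],"delta_rot": [0,0,0],"gripper": 35},
  {"slide": [0,0,0],"delta_rot": [0,0,0],"gripper": 35},
])

```text
time_s: 9.9
eef_pos: [0.5487, 0.3083, 0.0282]
orientation: [0.993, -0.116, 0.002, -0.001]
wrist_force: [0.5, -0.8, 7.6]
grip_width: 0.0424
gripper_force: 41.3
```

>>> send_rows([
  {"slide": [0,0,0.2],"delta_rot": [0,0,0],"gripper": 35},
  {"slide": [0,0,0.45],"delta_rot": [0,0,0],"gripper": 35},
  {"slide": [0,0,0.7],"delta_rot": [0,0,0],"gripper": 35},
  {"slide": [0,-0.1,0.95],"delta_rot": [0,0,0],"gripper": 35},
  {"slide": [0,-0.3,1],"delta_rot": [0,0,0],"gripper": 35},
])

```text
time_s: 10.4
eef_pos: [0.5493, 0.2648, 0.1815]
orientation: [0.993, -0.115, 0.004, -0.003]
wrist_force: [0.5, -0.8, -0.5]
grip_width: 0.0423
gripper_force: 40.9
```

>>> send_rows([
  {"slide": [0.1,-0.2,0.2],"delta_rot": [0,0,0.1],"gripper": 35},
  {"slide": [0.2,-0.4,0.35],"delta_rot": [0,0,0.2],"gripper": 35},
  {"slide": [0.3,-0.6,0.46],"delta_rot": [0,0,0.3],"gripper": 35},
  {"slide": [0.4,-0.8,0.46],"delta_rot": [0,0,0.4],"gripper": 35},
  {"slide": [0.5,-1,0.46],"delta_rot": [0,0,0.51],"gripper": 35},
])

```text
time_s: 10.9
eef_pos: [0.6228, 0.1118, 0.2461]
orientation: [0.996, 0.085, 0.001, -0.001]
wrist_force: [0.2, -0.1, -1.1]
grip_width: 0.0429
gripper_force: 29.0
```

>>> send_rows([
  {"slide": [0,-0.25,0],"delta_rot": [0,0,0],"gripper": 35},
  {"slide": [0,-0.5,0],"delta_rot": [0,0,0],"gripper": 35},
  {"slide": [0,-0.75,0],"delta_rot": [0,0,0],"gripper": 35},
  {"slide": [0,-1,0],"delta_rot": [0,0,0],"gripper": 35},
])

```text
time_s: 11.3
eef_pos: [0.622, -0.0385, 0.2452]
orientation: [0.996, 0.084, 0.0, -0.0]
wrist_force: [-0.1, 0.1, -1.1]
grip_width: 0.0424
gripper_force: 43.4
```

>>> send_rows([
  {"slide": [0.05,-0.3,0],"delta_rot": [0,0,0],"gripper": 35},
  {"slide": [0.06,-0.6,0],"delta_rot": [0,0,0],"gripper": 35},
  {"slide": [0.06,-0.94,0],"delta_rot": [0,0,0],"gripper": 35},
  {"slide": [0.06,-0.97,0],"delta_rot": [0,0,0],"gripper": 35},
  {"slide": [0.06,-0.97,0],"delta_rot": [0,0,0],"gripper": 35},
])

```text
time_s: 11.8
eef_pos: [0.6309, -0.1843, 0.2447]
orientation: [0.997, 0.082, -0.0, -0.0]
wrist_force: [0.3, 1.0, -0.5]
grip_width: 0.0424
gripper_force: 43.6
```

```bash
python3 - <<'E'
from h import *
d=show('w6.png',(220,160,500,420),(646,600));s=telemetry.get_state();e=s['eef_pos'];print(s['grip_width'],s['gripper_force'])
p,f=fit(d,wc,[.63478,-.18231,.1673],np.array([.001,.001,.01]));print(p,f,wells(p))
im=cv2.imread('pics/w6.png')
b=cellfit(d,e[0],e[1],e[2]+.0108);print(b,b[1]-e[0],b[2]-e[1])
for c,r in wc(p)+cellc(e[2]+.0108)(b[1:]): cv2.polylines(im,[np.round(proj(d,np.array(c)+r*U)*16).astype(np.int32)],True,(0,255,0),1,cv2.LINE_AA,4)
cv2.imwrite('pics/o2.png',cv2.resize(im[160:420,220:500],(646,600),interpolation=cv2.INTER_CUBIC))
E
```

```text
[ 0.6311 -0.1829  0.2448] 99.53676092171818 11.85 [[324.45757714 231.3462814 ]]
0.04233938815255534 43.57648193836212
[ 0.63473382 -0.18260903  0.16794103] 216.290283203125 [array([ 0.61801855, -0.08401593,  0.        ]), array([ 0.63473382, -0.18260903,  0.        ]), array([ 0.65144909, -0.28120214,  0.        ])]
(np.float32(155.03702), np.float64(0.6291271895895382), np.float64(-0.18287242478457777)) -0.0020000000000000018 0.0
```

View pics/o2.png

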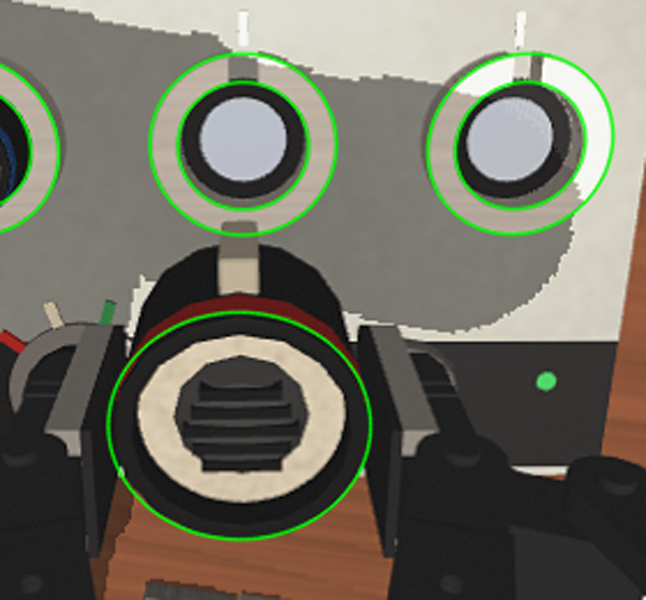

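The overlay matches. The cell's rib points straight at the notch, and the cell sits about 2 mm short in x. Going down into well 2.

>>> send_rows([
  {"slide": [0.036,0.002,-0.2],"delta_rot": [0,0,0],"gripper": 35},
  {"slide": [0.036,0.002,-0.45],"delta_rot": [0,0,0.0],"gripper": 35},
  {"slide": [0.036,0.002,-0.7],"delta_rot": [0,0,0],"gripper": 35},
  {"slide": [0.036,0.002,-0.84],"delta_rot": [0,0,0],"gripper": 35},
  {"slide": [0.036,0.002,-0.865],"delta_rot": [0,0,0],"gripper": 35},
])

```text
time_s: 12.35
eef_pos: [0.635, -0.1802, 0.1119]
orientation: [0.996, 0.085, -0.003, -0.001]
wrist_force: [-0.4, 0.4, -2.1]
grip_width: 0.0424
gripper_force: 43.6
```

>>> send_rows([
  {"slide": [0,0,0],"delta_rot": [0,0,0],"gripper": 35},
  {"slide": [0,0,-0.012],"delta_rot": [0,0,0],"gripper": 35},
  {"slide": [0,0,-0.024],"delta_rot": [0,0,0],"gripper": 35},
  {"slide": [0,0,-0.036],"delta_rot": [0,0,0],"gripper": 35},
  {"slide": [0,0,-0.048],"delta_rot": [0,0,0],"gripper": 35},
])

```text
time_s: 12.85
eef_pos: [0.6369, -0.1825, 0.1085]
orientation: [0.996, 0.084, 0.0, 0.0]
wrist_force: [0.6, -0.3, -1.0]
grip_width: 0.0422
gripper_force: 43.6
```

>>> send_rows([
  {"slide": [0,0,-0.01],"delta_rot": [0,0,0],"gripper": 35},
  {"slide": [0,0,-0.02],"delta_rot": [0,0,0],"gripper": 35},
])

```text
time_s: 13.05
eef_pos: [0.6367, -0.1825, 0.1049]
orientation: [0.997, 0.084, 0.0, -0.0]
wrist_force: [-0.4, -0.5, -0.2]
grip_width: 0.0422
gripper_force: 43.6
```

>>> send_rows([
  {"slide": [0,0,-0.01],"delta_rot": [0,0,0],"gripper": 35},
  {"slide": [0,0,-0.02],"delta_rot": [0,0,0],"gripper": 35},
  {"slide": [0,0,-0.025],"delta_rot": [0,0,0],"gripper": 35},
])

```text
time_s: 13.35
eef_pos: [0.6367, -0.1826, 0.1012]
orientation: [0.996, 0.084, -0.0, 0.0]
wrist_force: [-0.5, -0.0, -1.1]
grip_width: 0.0422
gripper_force: 43.6
```

>>> send_rows([
  {"slide": [0,0,-0.01],"delta_rot": [0,0,0],"gripper": 35},
  {"slide": [0,0,-0.02],"delta_rot": [0,0,0],"gripper": 35},
])

```text
time_s: 13.55
eef_pos: [0.6368, -0.1826, 0.0983]
orientation: [0.996, 0.084, 0.0, 0.0]
wrist_force: [-0.4, -1.7, 0.6]
grip_width: 0.0424
gripper_force: 43.6
```

>>> send_rows([
  {"slide": [0,0,-0.008],"delta_rot": [0,0,0],"gripper": 35},
  {"slide": [0,0,-0.012],"delta_rot": [0,0,0],"gripper": 35},
])

```text
time_s: 13.75
eef_pos: [0.6367, -0.1826, 0.0965]
orientation: [0.996, 0.084, 0.0, 0.0]
wrist_force: [-0.3, -1.0, -0.4]
grip_width: 0.0425
gripper_force: 43.6
```

>>> send_rows([
  {"slide": [0,0,-0.012],"delta_rot": [0,0,0],"gripper": 35},
  {"slide": [0,0,-0.014],"delta_rot": [0,0,0],"gripper": 35},
])

```text
time_s: 13.95
eef_pos: [0.6369, -0.1826, 0.0953]
orientation: [0.996, 0.084, 0.0, 0.0]
wrist_force: [-1.0, -1.2, 5.4]
grip_width: 0.0424
gripper_force: 44.1
```

>>> send_rows([
  {"slide": [0,0,0.005],"delta_rot": [0,0,0],"gripper": 60},
  {"slide": [0,0,0.005],"delta_rot": [0,0,0],"gripper": 85},
  {"slide": [0,0,0.005],"delta_rot": [0,0,0],"gripper": 85},
  {"slide": [0,0,0.1],"delta_rot": [0,0,0],"gripper": 85},
  {"slide": [0,0,0.35],"delta_rot": [0,0,0],"gripper": 85},
])

```text
time_s: 14.45
eef_pos: [0.6343, -0.1816, 0.1429]
orientation: [0.996, 0.084, -0.004, -0.001]
wrist_force: [0.2, -0.5, -0.0]
grip_width: 0.085
gripper_force: 0.0
```

>>> send_rows([
  {"slide": [-0.05,0.2,0.25],"delta_rot": [0,0,-0.16],"gripper": 85},
  {"slide": [-0.1,0.4,0.5],"delta_rot": [0,0,-0.32],"gripper": 85},
  {"slide": [-0.2,0.6,0.6],"delta_rot": [0,0,-0.5],"gripper": 85},
  {"slide": [-0.3,0.8,0.6],"delta_rot": [0,0,-0.65],"gripper": 85},
  {"slide": [-0.4,1,0.6],"delta_rot": [0,0,-0.72],"gripper": 85},
])

```text
time_s: 14.95
eef_pos: [0.5762, -0.0311, 0.2374]
orientation: [0.98, -0.2, 0.001, -0.0]
wrist_force: [-0.6, -0.1, -0.7]
grip_width: 0.0851
gripper_force: 0.0
```

>>> send_rows([
  {"slide": [-0.1,0.25,0],"delta_rot": [0,0,0],"gripper": 85},
  {"slide": [-0.2,0.5,0],"delta_rot": [0,0,0],"gripper": 85},
  {"slide": [-0.3,0.75,0],"delta_rot": [0,0,0],"gripper": 85},
  {"slide": [-0.4,1,0],"delta_rot": [0,0,0],"gripper": 85},
])

```text
time_s: 15.35
eef_pos: [0.5157, 0.119, 0.2368]
orientation: [0.98, -0.198, -0.0, -0.0]
wrist_force: [0.8, -0.2, -1.2]
grip_width: 0.0852
gripper_force: 0.0
```

>>> send_rows([
  {"slide": [-0.14,0.3,-0.16],"delta_rot": [0,0,0],"gripper": 85},
  {"slide": [-0.28,0.6,-0.3],"delta_rot": [0,0,0],"gripper": 85},
  {"slide": [-0.41,0.8,-0.3],"delta_rot": [0,0,0],"gripper": 85},
  {"slide": [-0.41,0.8,-0.3],"delta_rot": [0,0,0],"gripper": 85},
  {"slide": [-0.41,0.8,-0.3],"delta_rot": [0,0,0],"gripper": 85},
])

```text
time_s: 15.85
eef_pos: [0.4546, 0.2384, 0.1918]
orientation: [0.981, -0.196, -0.0, 0.0]
wrist_force: [-0.2, -0.8, 0.3]
grip_width: 0.0849
gripper_force: 0.0
```

```bash
python3 - <<'E'
from h import *
d=show('w7.png',(120,60,520,420),(640,576))
b=cellfit(d,.4555,.2385,.039,.008);print(b,proj(d,[[b[1],b[2],.039]]))
E
```

```text
[0.4552 0.2377 0.192 ] 67.25189546254926 15.9 [[326.64727097 229.92200799]]
(np.float32(223.4986), np.float64(0.456), np.float64(0.239)) [[324.77473316 228.63371772]]
```

View pics/c_w7.png

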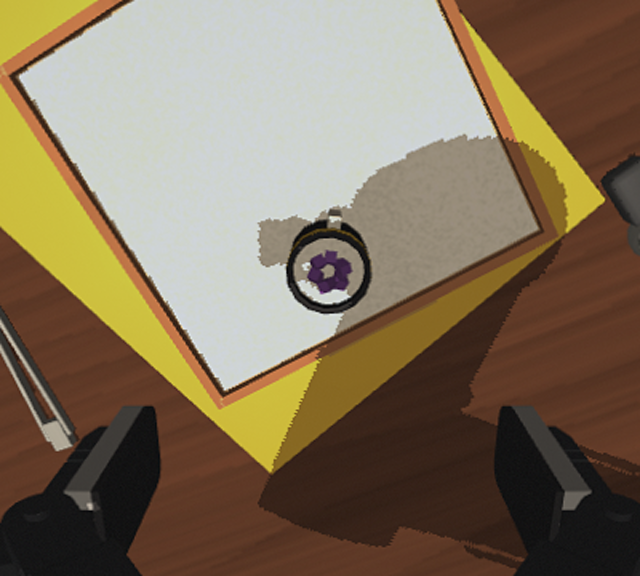

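Cell b is at (325,229), or (0.456, 0.239) in the world. Its rib is slightly right of up, so its yaw is about −27°. I'll grasp it with a small turn.

>>> send_rows([
  {"slide": [0.005,0.007,-0.25],"delta_rot": [0,0,-0.1],"gripper": 85},
  {"slide": [0.005,0.007,-0.5],"delta_rot": [0,0,-0.1],"gripper": 85},
  {"slide": [0.005,0.007,-0.75],"delta_rot": [0,0,-0.1],"gripper": 85},
  {"slide": [0.005,0.007,-0.95],"delta_rot": [0,0,-0.1],"gripper": 85},
])

```text
time_s: 16.3
eef_pos: [0.4562, 0.2371, 0.0477]
orientation: [0.971, -0.237, -0.0, 0.0]
wrist_force: [0.8, 0.6, -0.5]
grip_width: 0.0857
gripper_force: 0.0
```

>>> send_rows([
  {"slide": [0,0,-0.1],"delta_rot": [0,0,0],"gripper": 85},
  {"slide": [0,0,-0.15],"delta_rot": [0,0,0],"gripper": 60},
  {"slide": [0,0,-0.15],"delta_rot": [0,0,0],"gripper": 40},
  {"slide": [0,0,-0.15],"delta_rot": [0,0,0],"gripper": 35},
  {"slide": [0,0,-0.15],"delta_rot": [0,0,0],"gripper": 35},
])

```text
time_s: 16.8
eef_pos: [0.4569, 0.2391, 0.0282]
orientation: [0.972, -0.236, 0.001, -0.001]
wrist_force: [0.7, 1.2, 0.1]
grip_width: 0.0425
gripper_force: 40.6
```

>>> send_rows([
  {"slide": [0,0,0],"delta_rot": [0,0,0],"gripper": 35},
  {"slide": [0,0,0],"delta_rot": [0,0,0],"gripper": 35},
  {"slide": [0,0,0],"delta_rot": [0,0,0],"gripper": 35},
])

```text
time_s: 17.1
eef_pos: [0.4569, 0.2391, 0.0281]
orientation: [0.972, -0.236, 0.001, -0.001]
wrist_force: [0.6, -1.1, 6.7]
grip_width: 0.0429
gripper_force: 41.2
```

>>> send_rows([
  {"slide": [0,0,0.2],"delta_rot": [0,0,0],"gripper": 35},
  {"slide": [0,0,0.45],"delta_rot": [0,0,0],"gripper": 35},
  {"slide": [0,0,0.7],"delta_rot": [0,0,0],"gripper": 35},
  {"slide": [0,-0.1,0.95],"delta_rot": [0,0,0],"gripper": 35},
  {"slide": [0,-0.3,1],"delta_rot": [0,0,0],"gripper": 35},
])

```text
time_s: 17.6
eef_pos: [0.4579, 0.1955, 0.1814]
orientation: [0.972, -0.235, 0.003, -0.003]
wrist_force: [0.1, 0.4, -0.8]
grip_width: 0.0422
gripper_force: 40.9
```

>>> send_rows([
  {"slide": [0.1,-0.2,0.2],"delta_rot": [0,0,0.15],"gripper": 35},
  {"slide": [0.2,-0.4,0.35],"delta_rot": [0,0,0.3],"gripper": 35},
  {"slide": [0.3,-0.6,0.46],"delta_rot": [0,0,0.45],"gripper": 35},
  {"slide": [0.45,-0.8,0.46],"delta_rot": [0,0,0.6],"gripper": 35},
  {"slide": [0.6,-1,0.46],"delta_rot": [0,0,0.75],"gripper": 35},
])

```text
time_s: 18.1
eef_pos: [0.5464, 0.0427, 0.2466]
orientation: [0.998, 0.059, 0.001, -0.001]
wrist_force: [0.4, 0.2, -1.5]
grip_width: 0.0425
gripper_force: 40.9
```

>>> send_rows([
  {"slide": [0.15,-0.25,0],"delta_rot": [0,0,0.07],"gripper": 35},
  {"slide": [0.3,-0.5,0],"delta_rot": [0,0,0.07],"gripper": 35},
  {"slide": [0.4,-0.75,0],"delta_rot": [0,0,0.07],"gripper": 35},
  {"slide": [0.5,-1,0],"delta_rot": [0,0,0.07],"gripper": 35},
])

```text
time_s: 18.5
eef_pos: [0.6212, -0.1076, 0.2452]
orientation: [0.996, 0.084, -0.0, -0.0]
wrist_force: [1.0, 0.6, -1.2]
grip_width: 0.0426
gripper_force: 40.9
```

>>> send_rows([
  {"slide": [0.05,-0.3,0],"delta_rot": [0,0,0],"gripper": 35},
  {"slide": [0.1,-0.6,0],"delta_rot": [0,0,0],"gripper": 35},
  {"slide": [0.15,-0.9,0],"delta_rot": [0,0,0],"gripper": 35},
  {"slide": [0.17,-1,0],"delta_rot": [0,0,0],"gripper": 35},
])

```text
time_s: 18.9
eef_pos: [0.6458, -0.2603, 0.2442]
orientation: [0.997, 0.082, -0.001, -0.0]
wrist_force: [-0.3, 0.8, -1.7]
grip_width: 0.0424
gripper_force: 41.0
```

>>> send_rows([
  {"slide": [0,-0.17,0],"delta_rot": [0,0,0],"gripper": 35},
  {"slide": [0,-0.17,0],"delta_rot": [0,0,0],"gripper": 35},
  {"slide": [0,-0.17,0],"delta_rot": [0,0,0],"gripper": 35},
])

```text
time_s: 19.2
eef_pos: [0.6463, -0.282, 0.2451]
orientation: [0.997, 0.083, -0.0, -0.0]
wrist_force: [0.2, 1.6, -0.3]
grip_width: 0.0429
gripper_force: 41.0
```

```bash
python3 - <<'E'
from h import *
d=show('w8.png',(220,160,500,420),(646,600));s=telemetry.get_state();e=s['eef_pos'];print(s['grip_width'],s['gripper_force'])
p,f=fit(d,wc,[.63478,-.18231,.1673],np.array([.001,.001,.01]));print(p,f,wells(p))
im=cv2.imread('pics/w8.png')
b=cellfit(d,e[0],e[1],e[2]+.0108);print(b,b[1]-e[0],b[2]-e[1])
for c,r in wc(p)+cellc(e[2]+.0108)(b[1:]): cv2.polylines(im,[np.round(proj(d,np.array(c)+r*U)*16).astype(np.int32)],True,(0,255,0),1,cv2.LINE_AA,4)
t=cv2.imread('pics/top0.png')[215:265,350:405]
o=np.zeros((600,800,3),np.uint8);o[:,:500]=cv2.resize(im[150:420,180:405],(500,600),interpolation=cv2.INTER_CUBIC)
o[:272,500:]=cv2.resize(t,(300,272),interpolation=cv2.INTER_CUBIC)
o[300:,500:]=cv2.resize(im[140:340,0:200],(300,300),interpolation=cv2.INTER_CUBIC)
cv2.imwrite('pics/o3.png',o);print(proj(d,[[.517,-.133,.112],[.538,-.264,.087]]))
E
```

```text
[ 0.6464 -0.2813  0.2454] 99.60597268141153 19.25 [[325.50464895 231.56788811]]
0.04250742128740247 40.97210705280304
[ 0.63463645 -0.18287231  0.16616948] 208.36679077148438 [array([ 0.61809587, -0.08424975,  0.        ]), array([ 0.63463645, -0.18287231,  0.        ]), array([ 0.65117703, -0.28149486,  0.        ])]
(np.float32(178.19728), np.float64(0.6453889854187554), np.float64(-0.2808402915554583)) -0.0010000000000000009 0.0005000000000000004
[[129.48863147 352.70798038]
 [286.82203472 339.15397118]]
```

View pics/o3.png

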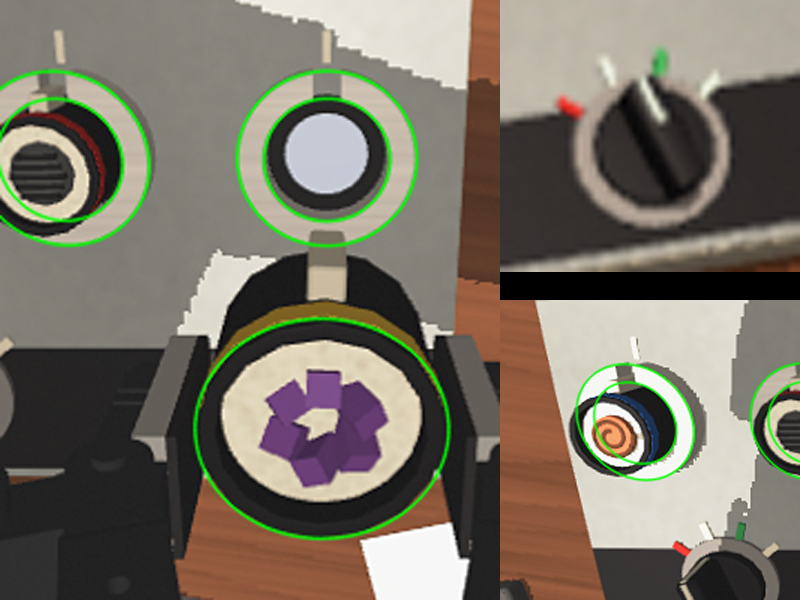

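Cells a and c sit in their wells with their ribs in the notches. Cell b's rib lines up with the notch of well 3. At the start the dial bar pointed about 22° left of up, so it is on the first white mark (0.6). Inserting b.

>>> send_rows([
  {"slide": [0.039,-0.002,-0.2],"delta_rot": [0,0,0.02],"gripper": 35},
  {"slide": [0.039,-0.002,-0.45],"delta_rot": [0,0,0.02],"gripper": 35},
  {"slide": [0.039,-0.002,-0.7],"delta_rot": [0,0,0.02],"gripper": 35},
  {"slide": [0.039,-0.002,-0.84],"delta_rot": [0,0,0.02],"gripper": 35},
  {"slide": [0.039,-0.002,-0.865],"delta_rot": [0,0,0.02],"gripper": 35},
])

```text
time_s: 19.75
eef_pos: [0.6506, -0.2801, 0.1125]
orientation: [0.996, 0.092, -0.003, -0.002]
wrist_force: [-0.7, 0.4, -0.5]
grip_width: 0.0426
gripper_force: 41.0
```

>>> send_rows([
  {"slide": [0,0,0],"delta_rot": [0,0,0],"gripper": 35},
  {"slide": [0,0,-0.012],"delta_rot": [0,0,0],"gripper": 35},
  {"slide": [0,0,-0.024],"delta_rot": [0,0,0],"gripper": 35},
  {"slide": [0,0,-0.036],"delta_rot": [0,0,0],"gripper": 35},
  {"slide": [0,0,-0.048],"delta_rot": [0,0,0],"gripper": 35},
])

```text
time_s: 20.25
eef_pos: [0.6525, -0.2822, 0.1094]
orientation: [0.996, 0.091, 0.0, 0.0]
wrist_force: [0.2, 0.0, -0.4]
grip_width: 0.0425
gripper_force: 41.0
```

>>> send_rows([
  {"slide": [0,0,-0.01],"delta_rot": [0,0,0],"gripper": 35},
  {"slide": [0,0,-0.02],"delta_rot": [0,0,0],"gripper": 35},
])

```text
time_s: 20.45
eef_pos: [0.6523, -0.2822, 0.1058]
orientation: [0.996, 0.091, 0.0, 0.0]
wrist_force: [-0.0, 0.6, -1.2]
grip_width: 0.0424
gripper_force: 41.0
```

>>> send_rows([
  {"slide": [0,0,-0.01],"delta_rot": [0,0,0],"gripper": 35},
  {"slide": [0,0,-0.02],"delta_rot": [0,0,0],"gripper": 35},
  {"slide": [0,0,-0.03],"delta_rot": [0,0,0],"gripper": 35},
])

```text
time_s: 20.75
eef_pos: [0.6523, -0.2822, 0.1013]
orientation: [0.996, 0.092, -0.0, 0.0]
wrist_force: [0.7, -0.4, -1.6]
grip_width: 0.0426
gripper_force: 41.0
```

>>> send_rows([
  {"slide": [0,0,-0.01],"delta_rot": [0,0,0],"gripper": 35},
  {"slide": [0,0,-0.02],"delta_rot": [0,0,0],"gripper": 35},
])

```text
time_s: 20.95
eef_pos: [0.6523, -0.2822, 0.0983]
orientation: [0.996, 0.092, -0.0, 0.0]
wrist_force: [-0.6, 0.3, -0.6]
grip_width: 0.0425
gripper_force: 41.0
```

>>> send_rows([
  {"slide": [0,0,-0.01],"delta_rot": [0,0,0],"gripper": 35},
  {"slide": [0,0,-0.018],"delta_rot": [0,0,0],"gripper": 35},
])

```text
time_s: 21.15
eef_pos: [0.6523, -0.2822, 0.0955]
orientation: [0.996, 0.091, -0.0, -0.0]
wrist_force: [0.1, -0.0, 0.0]
grip_width: 0.0423
gripper_force: 41.0
```

>>> send_rows([
  {"slide": [0,0,-0.01],"delta_rot": [0,0,0],"gripper": 35},
  {"slide": [0,0,-0.01],"delta_rot": [0,0,0],"gripper": 35},
])

```text
time_s: 21.35
eef_pos: [0.6523, -0.2822, 0.0952]
orientation: [0.996, 0.092, 0.0, 0.0]
wrist_force: [-2.1, 1.7, 4.0]
grip_width: 0.0426
gripper_force: 41.4
```

>>> send_rows([
  {"slide": [0,0,0.003],"delta_rot": [0,0,0],"gripper": 60},
  {"slide": [0,0,0.003],"delta_rot": [0,0,0],"gripper": 85},
  {"slide": [0,0,0.003],"delta_rot": [0,0,0],"gripper": 85},
  {"slide": [0,0,0.1],"delta_rot": [0,0,0],"gripper": 85},
  {"slide": [0,0,0.35],"delta_rot": [0,0,0],"gripper": 85},
])

```text
time_s: 21.85
eef_pos: [0.6502, -0.2812, 0.1425]
orientation: [0.996, 0.091, -0.004, -0.002]
wrist_force: [-0.2, 0.5, -0.4]
grip_width: 0.0849
gripper_force: 0.0
```

>>> send_rows([
  {"slide": [0,0,0.3],"delta_rot": [0,0,0.15],"gripper": 85},
  {"slide": [-0.2,0.2,0.6],"delta_rot": [0,0,0.3],"gripper": 85},
  {"slide": [-0.4,0.4,0.6],"delta_rot": [0,0,0.37],"gripper": 85},
  {"slide": [-0.6,0.6,0.6],"delta_rot": [0,0,0.37],"gripper": 85},
  {"slide": [-0.8,0.8,0.6],"delta_rot": [0,0,0.37],"gripper": 85},
])

```text
time_s: 22.35
eef_pos: [0.5311, -0.1612, 0.2371]
orientation: [0.972, 0.235, 0.001, 0.0]
wrist_force: [0.8, 0.8, 0.8]
grip_width: 0.0849
gripper_force: 0.0
```

>>> send_rows([
  {"slide": [-0.1,0.19,0],"delta_rot": [0,0,0],"gripper": 85},
  {"slide": [-0.1,0.19,0],"delta_rot": [0,0,0],"gripper": 85},
  {"slide": [-0.1,0.19,0],"delta_rot": [0,0,0],"gripper": 85},
])

```text
time_s: 22.65
eef_pos: [0.5173, -0.1333, 0.2372]
orientation: [0.972, 0.235, 0.001, 0.0]
wrist_force: [0.0, -1.3, 0.0]
grip_width: 0.085
gripper_force: 0.0
```

```bash
python3 - <<'E'
from h import *
d=show('w9.png',(120,60,520,420),(640,576))
p=[.6347,-.1825,.167]
b=cellfit(d,.517,-.131,.083,.012) # r=.022 placeholder
G=gradim(d,1.);st=np.arange(-.012,.0121,.0005)
D=max((score(d,G,[((.517+a,-.131+b,.083),.024)]),.517+a,-.131+b) for a in st for b in st)
Kx=max((score(d,G,[((.538+a,-.264+b,.087),.0155)]),.538+a,-.264+b) for a in st for b in st)
print('dial',D,'key',Kx)
c,s=np.cos(.167),np.sin(.167)
for q in(D,Kx):
    dx,dy=q[1]-p[0],q[2]-p[1];print('rel well2',c*dx+s*dy,-s*dx+c*dy)
im=d['pixels'][:,:,::-1].copy()
cir=[((D[1],D[2],.083),.024),((Kx[1],Kx[2],.087),.0155)]
for w in wells(p): cir.append((w+[0,0,.106],.022))
for cc,r in cir: cv2.polylines(im,[np.round(proj(d,np.array(cc)+r*U)*16).astype(np.int32)],True,(0,255,0),1,cv2.LINE_AA,4)
for k in range(4):
    a=.167+.9-.6*k
    q=proj(d,[[D[1],D[2],.112],[D[1]+.03*np.cos(a),D[2]+.03*np.sin(a),.112]]).astype(int);cv2.line(im,tuple(q[0].tolist()),tuple(q[1].tolist()),(255,0,255),1)
print(proj(d,[[D[1],D[2],.112]]))
cv2.imwrite('pics/o4.png',cv2.resize(im[60:420,120:600],(800,600),interpolation=cv2.INTER_CUBIC))
E
```

```text
[ 0.5176 -0.1338  0.2369] 117.17040100350363 22.7 [[326.34652069 232.45385829]]
dial (np.float32(212.25171), np.float64(0.52), np.float64(-0.1355)) key (np.float32(236.3277), np.float64(0.541), np.float64(-0.2635))
rel well2 -0.10529171223389559 0.06541211917416011
rel well2 -0.10586064604330073 -0.06429785081396577
[[330.08768265 239.77717276]]
```

View pics/o4.png

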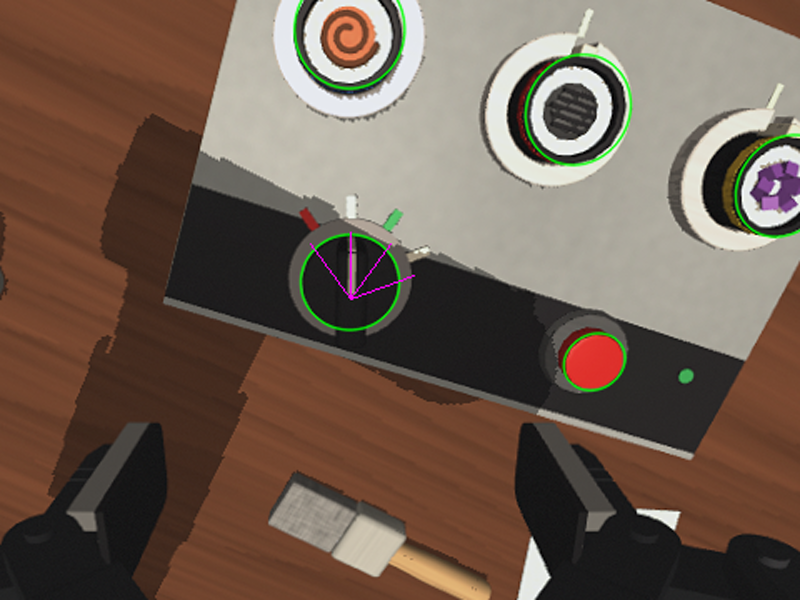

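The overlay confirms that all three cells are home. The dial pointer is on the first white mark (0.6), and the mark model fits. The dial axis is at (0.520, −0.1355) and the key at (0.541, −0.2635). Next I'll grip the dial bar.

>>> send_rows([
  {"slide": [0.016,-0.012,-0.25],"delta_rot": [0,0,0],"gripper": 60},
  {"slide": [0.016,-0.012,-0.5],"delta_rot": [0,0,0],"gripper": 50},
  {"slide": [0.016,-0.012,-0.75],"delta_rot": [0,0,0],"gripper": 50},
  {"slide": [0.016,-0.012,-0.9],"delta_rot": [0,0,0],"gripper": 50},
  {"slide": [0.016,-0.012,-0.935],"delta_rot": [0,0,0],"gripper": 50},
], force=25)

```text
time_s: 23.2
eef_pos: [0.518, -0.1362, 0.0929]
orientation: [0.972, 0.234, -0.003, -0.001]
wrist_force: [-0.1, -0.9, 0.1]
grip_width: 0.0496
gripper_force: 0.0
```

>>> send_rows([
  {"slide": [0,0,0],"delta_rot": [0,0,0],"gripper": 30},
  {"slide": [0,0,0],"delta_rot": [0,0,0],"gripper": 16},
  {"slide": [0,0,0],"delta_rot": [0,0,0],"gripper": 8},
  {"slide": [0,0,0],"delta_rot": [0,0,0],"gripper": 8},
  {"slide": [0,0,0],"delta_rot": [0,0,0],"gripper": 8},
])

```text
time_s: 23.7
eef_pos: [0.5213, -0.1363, 0.0982]
orientation: [0.972, 0.235, 0.002, 0.001]
wrist_force: [2.5, -5.1, 3.4]
grip_width: 0.0137
gripper_force: 30.4
```

>>> send_rows([
  {"slide": [0,0,0],"delta_rot": [0,0,-0.17],"gripper": 8},
  {"slide": [0,0,0],"delta_rot": [0,0,-0.34],"gripper": 8},
  {"slide": [0,0,0],"delta_rot": [0,0,-0.51],"gripper": 8},
  {"slide": [0,0,0],"delta_rot": [0,0,-0.68],"gripper": 8},
  {"slide": [0,0,0],"delta_rot": [0,0,-0.76],"gripper": 8},
])

```text
time_s: 24.2
eef_pos: [0.5216, -0.1377, 0.0982]
orientation: [0.998, -0.063, 0.002, 0.002]
wrist_force: [4.2, -11.0, -0.6]
grip_width: 0.0131
gripper_force: 30.0
```

>>> send_rows([
  {"slide": [0,0,0],"delta_rot": [0,0,0],"gripper": 8},
  {"slide": [0,0,0],"delta_rot": [0,0,0],"gripper": 30},
  {"slide": [0,0,0],"delta_rot": [0,0,0],"gripper": 50},
  {"slide": [0,0,0],"delta_rot": [0,0,0],"gripper": 60},
])

```text
time_s: 24.6
eef_pos: [0.5194, -0.135, 0.0964]
orientation: [0.998, -0.061, -0.0, -0.0]
wrist_force: [-0.5, -0.2, 0.2]
grip_width: 0.0568
gripper_force: 0.0
```

>>> send_rows([
  {"slide": [0,0,0.1],"delta_rot": [0,0,0],"gripper": 60},
  {"slide": [0,0,0.35],"delta_rot": [0,0,0],"gripper": 60},
  {"slide": [0,0,0.6],"delta_rot": [0,0,0],"gripper": 60},
  {"slide": [0,0,0.9],"delta_rot": [0,0,0],"gripper": 60},
  {"slide": [0,0,0.9],"delta_rot": [0,0,0],"gripper": 60},
])

```text
time_s: 25.1
eef_pos: [0.5225, -0.136, 0.2384]
orientation: [0.998, -0.061, 0.006, 0.001]
wrist_force: [0.3, 0.5, 0.2]
grip_width: 0.0602
gripper_force: 0.0
```

```bash
cat >> h.py <<'E'
def dialangle(d,D=(.5205,-.1355)):
    # direction of white pointer line on the bar top: brightest radius 10..21 mm at z=.112
    g=d['pixels'].astype(float).min(2);r=np.arange(.010,.021,.0005);best=[]
    for k in np.arange(-.3,2.11,.02):
        a=1.067-k;P=np.c_[D[0]+r*np.cos(a),D[1]+r*np.sin(a),0*r+.112]
        uv=proj(d,P).astype(np.float32);best.append((cv2.remap(g.astype(np.float32),uv[:,0].copy(),uv[:,1].copy(),1).mean(),round(k,2)))
    return sorted(best)[::-1][:5]
E
python3 - <<'E'
from h import *
d=show('w10.png',(120,60,520,420),(640,576));print(dialangle(d))
im=cv2.imread('pics/w9.png');d2=dict(d)
E
```

```text
[ 0.5213 -0.1353  0.2349] 82.97874916902742 25.15 [[325.44663865 234.072608  ]]
[(np.float32(129.7942), np.float64(1.2)), (np.float32(128.0368), np.float64(1.22)), (np.float32(127.10183), np.float64(1.26)), (np.float32(126.96089), np.float64(1.24)), (np.float32(126.02792), np.float64(1.28))]
```

The dial reads 1.2, which is green. Moving to above the shutter key with the fingers closed.

>>> send_rows([
  {"slide": [0.03,-0.2,0],"delta_rot": [0,0,0],"gripper": 20},
  {"slide": [0.06,-0.4,0],"delta_rot": [0,0,0],"gripper": 0},
  {"slide": [0.1,-0.6,0],"delta_rot": [0,0,0],"gripper": 0},
  {"slide": [0.13,-0.85,0],"delta_rot": [0,0,0],"gripper": 0},
  {"slide": [0.13,-0.85,-0.2],"delta_rot": [0,0,0],"gripper": 0},
])

```text
time_s: 25.65
eef_pos: [0.5407, -0.267, 0.2031]
orientation: [0.998, -0.063, 0.002, 0.001]
wrist_force: [1.2, 0.4, -0.7]
grip_width: -0.0
gripper_force: 0.0
```

>>> send_rows([
  {"slide": [0,0,-0.25],"delta_rot": [0,0,0],"gripper": 0},
  {"slide": [0,0,-0.5],"delta_rot": [0,0,0],"gripper": 0},
  {"slide": [0,0,-0.6],"delta_rot": [0,0,0],"gripper": 0},
  {"slide": [0,0,-0.6],"delta_rot": [0,0,0],"gripper": 0},
  {"slide": [0,0,-0.6],"delta_rot": [0,0,0],"gripper": 0},
])

```text
time_s: 26.15
eef_pos: [0.5392, -0.2629, 0.1115]
orientation: [0.998, -0.061, -0.0, 0.0]
wrist_force: [-0.6, -0.1, 0.9]
grip_width: 0.0002
gripper_force: 0.0
```

```bash
python3 - <<'E'
from h import *
s=telemetry.get_state();print(s['eef_pos'],s['wrist_force'],s['grip_width'])
E
```

```text
[ 0.53917582 -0.26290989  0.11146613] [-0.64279185 -0.07954416  0.85472335] 0.0001548126367913218
```

>>> send_rows([
  {"slide": [0.01,0,-0.05],"delta_rot": [0,0,0],"gripper": 0},
  {"slide": [0.01,0,-0.1],"delta_rot": [0,0,0],"gripper": 0},
  {"slide": [0.01,0,-0.11],"delta_rot": [0,0,0],"gripper": 0},
])

```text
time_s: 26.45
eef_pos: [0.5406, -0.2627, 0.0944]
orientation: [0.998, -0.062, -0.0, -0.0]
wrist_force: [-0.7, 0.2, 0.5]
grip_width: 0.0
gripper_force: 0.6
```

>>> send_rows([
  {"slide": [0,0,-0.01],"delta_rot": [0,0,0],"gripper": 0},
  {"slide": [0,0,-0.01],"delta_rot": [0,0,0],"gripper": 0},
])

```text
time_s: 26.65
eef_pos: [0.5407, -0.2629, 0.0936]
orientation: [0.998, -0.061, 0.0, -0.0]
wrist_force: [-0.4, 1.0, 1.5]
grip_width: -0.0001
gripper_force: 0.7
```

>>> send_rows([
  {"slide": [0,0,-0.01],"delta_rot": [0,0,0],"gripper": 0},
  {"slide": [0,0,-0.01],"delta_rot": [0,0,0],"gripper": 0},
])

```text
time_s: 26.85
eef_pos: [0.5408, -0.263, 0.0922]
orientation: [0.998, -0.061, 0.0, 0.0]
wrist_force: [0.3, 0.8, 2.2]
grip_width: -0.0004
gripper_force: 1.0
```

>>> send_rows([
  {"slide": [0,0,-0.01],"delta_rot": [0,0,0],"gripper": 0},
  {"slide": [0,0,-0.01],"delta_rot": [0,0,0],"gripper": 0},
])

```text
time_s: 27.05
eef_pos: [0.5409, -0.2631, 0.091]
orientation: [0.998, -0.061, 0.0, 0.0]
wrist_force: [-1.3, 2.1, 5.7]
grip_width: -0.0003
gripper_force: 2.8
```

>>> send_rows([
  {"slide": [0,0,-0.005],"delta_rot": [0,0,0],"gripper": 0},
  {"slide": [0,0,-0.005],"delta_rot": [0,0,0],"gripper": 0},
])

```text
time_s: 27.25
eef_pos: [0.5409, -0.2631, 0.0905]
orientation: [0.998, -0.061, 0.0, 0.0]
wrist_force: [-2.0, 1.7, 6.6]
grip_width: 0.0005
gripper_force: 3.0
```

>>> send_rows([
  {"slide": [0,0,0.004],"delta_rot": [0,0,0],"gripper": 0},
  {"slide": [0,0,0.004],"delta_rot": [0,0,0],"gripper": 0},
  {"slide": [0,0,0.004],"delta_rot": [0,0,0],"gripper": 0},
  {"slide": [0,0,0.004],"delta_rot": [0,0,0],"gripper": 0},
  {"slide": [0,0,0.004],"delta_rot": [0,0,0],"gripper": 0},
])

```text
time_s: 27.75
eef_pos: [0.5409, -0.2631, 0.091]
orientation: [0.998, -0.061, 0.0, 0.0]
wrist_force: [-1.8, 1.1, 5.6]
grip_width: 0.0001
gripper_force: 2.8
```

>>> send_rows([
  {"slide": [0,0,0],"delta_rot": [0,0,0],"gripper": 0},
  {"slide": [0,0,0],"delta_rot": [0,0,0],"gripper": 0},
  {"slide": [0,0,0],"delta_rot": [0,0,0],"gripper": 0},
  {"slide": [0,0,0],"delta_rot": [0,0,0],"gripper": 0},
  {"slide": [0,0,0],"delta_rot": [0,0,0],"gripper": 0},
])

```text
time_s: 28.25
eef_pos: [0.5409, -0.2631, 0.091]
orientation: [0.998, -0.061, 0.0, 0.0]
wrist_force: [-1.9, 0.8, 5.7]
grip_width: 0.0
gripper_force: 2.8
```

>>> send_rows([
  {"slide": [0,0,0],"delta_rot": [0,0,0],"gripper": 0},
  {"slide": [0,0,0],"delta_rot": [0,0,0],"gripper": 0},
  {"slide": [0,0,0],"delta_rot": [0,0,0],"gripper": 0},
])

```text
time_s: 28.55
eef_pos: [0.5409, -0.2631, 0.091]
orientation: [0.998, -0.061, 0.0, 0.0]
wrist_force: [-1.9, 1.4, 6.4]
grip_width: 0.0001
gripper_force: 2.8
```

>>> send_rows([
  {"slide": [0,0,-0.015],"delta_rot": [0,0,0],"gripper": 0},
  {"slide": [0,0,-0.03],"delta_rot": [0,0,0],"gripper": 0},
  {"slide": [0,0,-0.035],"delta_rot": [0,0,0],"gripper": 0},
  {"slide": [0,0,-0.035],"delta_rot": [0,0,0],"gripper": 0},
])

```text
time_s: 28.95
eef_pos: [0.541, -0.2631, 0.0869]
orientation: [0.998, -0.061, 0.001, 0.0]
wrist_force: [-3.2, 3.7, 11.9]
grip_width: 0.0
gripper_force: 5.9
```

>>> send_rows([
  {"slide": [0,0,-0.008],"delta_rot": [0,0,0],"gripper": 0},
  {"slide": [0,0,-0.008],"delta_rot": [0,0,0],"gripper": 0},
  {"slide": [0,0,-0.008],"delta_rot": [0,0,0],"gripper": 0},
  {"slide": [0,0,-0.008],"delta_rot": [0,0,0],"gripper": 0},
])

```text
time_s: 29.35
eef_pos: [0.541, -0.2632, 0.0867]
orientation: [0.998, -0.061, 0.001, 0.001]
wrist_force: [-5.7, 5.6, 17.4]
grip_width: 0.0002
gripper_force: 8.7
```

>>> send_rows([
  {"slide": [0,0,0.1],"delta_rot": [0,0,0],"gripper": 0},
  {"slide": [0,0,0.3],"delta_rot": [0,0,0],"gripper": 0},
  {"slide": [0,0,0.6],"delta_rot": [0,0,0],"gripper": 40},
  {"slide": [0,0.2,0.8],"delta_rot": [0,0,0],"gripper": 60},
  {"slide": [-0.14,0.5,0.8],"delta_rot": [0,0,0],"gripper": 60},
])

```text
time_s: 29.85
eef_pos: [0.5231, -0.1893, 0.2077]
orientation: [0.998, -0.063, 0.004, 0.001]
wrist_force: [1.8, 0.6, -0.1]
grip_width: 0.0433
gripper_force: 0.0
```

>>> send_rows([
  {"slide": [0,0.2,0],"delta_rot": [0,0,0],"gripper": 60},
  {"slide": [0,0.35,0],"delta_rot": [0,0,0],"gripper": 60},
  {"slide": [0,0.35,0],"delta_rot": [0,0,0],"gripper": 60},
  {"slide": [0,0.35,0],"delta_rot": [0,0,0],"gripper": 60},
])

```text
time_s: 30.25
eef_pos: [0.5197, -0.1353, 0.2036]
orientation: [0.998, -0.061, -0.0, 0.0]
wrist_force: [-0.9, -0.8, 0.6]
grip_width: 0.06
gripper_force: 0.0
```

```bash
python3 - <<'E'
from h import *
d=show('w11.png',(120,60,520,420),(640,576));print(dialangle(d)[:2])
for w in wells([.6347,-.1825,.167]): print(w[:2],cellfit(d,w[0],w[1],.106,.006))
E
```

```text
[ 0.5197 -0.1358  0.2036] 82.95733945570299 30.3 [[326.80300388 231.2326391 ]]
[(np.float32(128.9648), np.float64(1.2)), (np.float32(127.34753), np.float64(1.22))]
[ 0.61807752 -0.08389121] (np.float32(221.24492), np.float64(0.6155775162118604), np.float64(-0.08989121219326833))
[ 0.6347 -0.1825] (np.float32(220.38916), np.float64(0.6332000000000001), np.float64(-0.1805))
[ 0.65132248 -0.28110879] (np.float32(122.751595), np.float64(0.6503224837881397), np.float64(-0.28010878780673165))
```

>>> send_rows([
  {"slide": [0.005,0,-0.2],"delta_rot": [0,0,0],"gripper": 50},
  {"slide": [0.005,0,-0.45],"delta_rot": [0,0,0],"gripper": 50},
  {"slide": [0.005,0,-0.65],"delta_rot": [0,0,0],"gripper": 50},
  {"slide": [0.005,0,-0.71],"delta_rot": [0,0,0],"gripper": 50},
])

```text
time_s: 30.7
eef_pos: [0.5181, -0.1362, 0.0937]
orientation: [0.998, -0.062, -0.003, -0.0]
wrist_force: [-0.8, -0.0, 0.5]
grip_width: 0.05
gripper_force: 0.0
```

>>> send_rows([
  {"slide": [0,0,0],"delta_rot": [0,0,0],"gripper": 30},
  {"slide": [0,0,0],"delta_rot": [0,0,0],"gripper": 16},
  {"slide": [0,0,0],"delta_rot": [0,0,0],"gripper": 8},
  {"slide": [0,0,0],"delta_rot": [0,0,0],"gripper": 8},
  {"slide": [0,0,0],"delta_rot": [0,0,0],"gripper": 8},
])

```text
time_s: 31.2
eef_pos: [0.5216, -0.1376, 0.0994]
orientation: [0.998, -0.061, 0.002, 0.002]
wrist_force: [1.1, -9.0, -2.6]
grip_width: 0.0131
gripper_force: 29.8
```

>>> send_rows([
  {"slide": [0,0,0],"delta_rot": [0,0,0.17],"gripper": 8},
  {"slide": [0,0,0],"delta_rot": [0,0,0.34],"gripper": 8},
  {"slide": [0,0,0],"delta_rot": [0,0,0.51],"gripper": 8},
  {"slide": [0,0,0],"delta_rot": [0,0,0.68],"gripper": 8},
  {"slide": [0,0,0],"delta_rot": [0,0,0.8],"gripper": 8},
])

```text
time_s: 31.7
eef_pos: [0.5211, -0.1363, 0.0994]
orientation: [0.968, 0.252, 0.001, 0.001]
wrist_force: [-1.2, -1.0, 2.5]
grip_width: 0.0134
gripper_force: 30.3
```

```bash
python3 -c "
from h import *
s=telemetry.get_state();print(s['q'],theta(s),s['wrist_force'],s['moment'])"
```

```text
[ 3.57991732e-02  3.16248473e-01 -1.76914917e-01  1.33781789e-03
 -1.07520298e+00  2.04456646e+00] 119.23243999358552 [-1.21938216 -0.98726453  2.54439237] [-0.40094715  0.63567092 -0.03744686]
```

>>> send_rows([
  {"slide": [0,0,0],"delta_rot": [0,0,0.17],"gripper": 8},
  {"slide": [0,0,0],"delta_rot": [0,0,0.34],"gripper": 8},
  {"slide": [0,0,0],"delta_rot": [0,0,0.51],"gripper": 8},
  {"slide": [0,0,0],"delta_rot": [0,0,0.68],"gripper": 8},
  {"slide": [0,0,0],"delta_rot": [0,0,0.71],"gripper": 8},
])

```text
time_s: 32.2
eef_pos: [0.5201, -0.1354, 0.0994]
orientation: [0.861, 0.509, 0.0, 0.0]
wrist_force: [-4.7, 2.3, 5.1]
grip_width: 0.0131
gripper_force: 30.8
```

>>> send_rows([
  {"slide": [0,0,0],"delta_rot": [0,0,0],"gripper": 8},
  {"slide": [0,0,0],"delta_rot": [0,0,0],"gripper": 30},
  {"slide": [0,0,0],"delta_rot": [0,0,0],"gripper": 50},
  {"slide": [0,0,0],"delta_rot": [0,0,0],"gripper": 60},
])

```text
time_s: 32.6
eef_pos: [0.5211, -0.1355, 0.0981]
orientation: [0.862, 0.507, 0.001, 0.0]
wrist_force: [0.6, -0.4, -0.1]
grip_width: 0.0566
gripper_force: 0.0
```

>>> send_rows([
  {"slide": [0,0,0.1],"delta_rot": [0,0,0],"gripper": 60},
  {"slide": [0,0,0.35],"delta_rot": [0,0,0],"gripper": 60},
  {"slide": [0,0,0.6],"delta_rot": [0,0,-0.15],"gripper": 60},
  {"slide": [0,0,0.9],"delta_rot": [0,0,-0.3],"gripper": 60},
  {"slide": [0,0,0.9],"delta_rot": [0,0,-0.45],"gripper": 60},
])

```text
time_s: 33.1
eef_pos: [0.5236, -0.1365, 0.2397]
orientation: [0.938, 0.345, 0.006, 0.003]
wrist_force: [-0.4, 0.1, -0.3]
grip_width: 0.0602
gripper_force: 0.0
```

```bash
python3 - <<'E'
from h import *
d=show('w12.png',(120,60,520,420),(640,576));print(dialangle(d)[:3],telemetry.get_state()['q'])
E
```

```text
[ 0.5224 -0.1358  0.2362] 130.0496631076842 33.15 [[321.78194636 233.72029473]]
[(np.float32(128.2354), np.float64(-0.06)), (np.float32(127.930664), np.float64(-0.08)), (np.float32(127.444244), np.float64(-0.04))] [ 3.64527634e-02  2.30072315e-01  6.72042240e-02  9.31727599e-04
 -1.40001766e+00  2.23320319e+00]
```

The dial reads about −0.06, which is off. Next I'll unload the cells, starting with b in well 3.

>>> send_rows([
  {"slide": [0.25,-0.25,0],"delta_rot": [0,0,-0.15],"gripper": 85},
  {"slide": [0.5,-0.5,0],"delta_rot": [0,0,-0.3],"gripper": 85},
  {"slide": [0.7,-0.75,0],"delta_rot": [0,0,-0.45],"gripper": 85},
  {"slide": [0.86,-0.97,0],"delta_rot": [0,0,-0.6],"gripper": 85},
  {"slide": [0.86,-0.97,0],"delta_rot": [0,0,-0.66],"gripper": 85},
], force=40)

```text
time_s: 33.65
eef_pos: [0.6506, -0.2848, 0.2255]
orientation: [0.996, 0.093, -0.004, -0.001]
wrist_force: [-1.1, 1.5, -1.1]
grip_width: 0.0851
gripper_force: 0.0
```

>>> send_rows([
  {"slide": [0,0,0],"delta_rot": [0,0,0],"gripper": 85},
  {"slide": [0,0,-0.1],"delta_rot": [0,0,0],"gripper": 85},
  {"slide": [0,0,-0.35],"delta_rot": [0,0,0],"gripper": 85},
  {"slide": [0,0,-0.5],"delta_rot": [0,0,0],"gripper": 85},
  {"slide": [0,0,-0.5],"delta_rot": [0,0,0],"gripper": 85},
])

```text
time_s: 34.15
eef_pos: [0.6471, -0.2792, 0.1537]
orientation: [0.995, 0.097, -0.003, -0.002]
wrist_force: [-0.1, 0.8, -0.7]
grip_width: 0.0852
gripper_force: 0.0
```

```bash
python3 - <<'E'
from h import *
d=show('w13.png',(120,60,520,420),(640,576))
for w in wells([.6347,-.1825,.167])[2:]: print(w[:2],cellfit(d,w[0],w[1],.106,.003))
E
```

```text
[ 0.6483 -0.2801  0.1567] 101.12097471963999 34.2 [[328.23579193 230.60977582]]
[ 0.65132248 -0.28110879] (np.float32(229.59897), np.float64(0.6508224837881398), np.float64(-0.28110878780673165))
```

>>> send_rows([
  {"slide": [0.01,-0.003,-0.15],"delta_rot": [0,0,-0.01],"gripper": 85},
  {"slide": [0.01,-0.003,-0.3],"delta_rot": [0,0,-0.01],"gripper": 85},
  {"slide": [0.01,-0.003,-0.39],"delta_rot": [0,0,-0.01],"gripper": 85},
  {"slide": [0.01,-0.003,-0.41],"delta_rot": [0,0,-0.01],"gripper": 85},
  {"slide": [0.01,-0.003,-0.41],"delta_rot": [0,0,-0.01],"gripper": 85},
])

```text
time_s: 34.7
eef_pos: [0.6514, -0.2816, 0.0971]
orientation: [0.996, 0.092, 0.001, 0.0]
wrist_force: [-0.4, -0.2, -0.3]
grip_width: 0.0851
gripper_force: 0.0
```

>>> send_rows([
  {"slide": [0,0,0],"delta_rot": [0,0,0],"gripper": 60},
  {"slide": [0,0,0],"delta_rot": [0,0,0],"gripper": 40},
  {"slide": [0,0,0],"delta_rot": [0,0,0],"gripper": 35},
  {"slide": [0,0,0],"delta_rot": [0,0,0],"gripper": 35},
  {"slide": [0,0,0],"delta_rot": [0,0,0],"gripper": 35},
])

```text
time_s: 35.2
eef_pos: [0.6516, -0.2817, 0.0972]
orientation: [0.996, 0.092, 0.001, 0.001]
wrist_force: [0.1, 0.6, 5.6]
grip_width: 0.0421
gripper_force: 41.1
```

>>> send_rows([
  {"slide": [0,0,0.1],"delta_rot": [0,0,0],"gripper": 35},
  {"slide": [0,0,0.25],"delta_rot": [0,0,0],"gripper": 35},
  {"slide": [0,0,0.5],"delta_rot": [0,0,0],"gripper": 35},
  {"slide": [0,0,0.75],"delta_rot": [0,0,0],"gripper": 35},
  {"slide": [-0.1,0.2,0.95],"delta_rot": [0,0,0],"gripper": 35},
])

```text
time_s: 35.7
eef_pos: [0.6361, -0.2537, 0.2383]
orientation: [0.996, 0.09, -0.001, 0.0]
wrist_force: [1.7, 1.1, 0.1]
grip_width: 0.0426
gripper_force: 42.0
```

>>> send_rows([
  {"slide": [-0.1,0.25,0],"delta_rot": [0,0,0],"gripper": 35},
  {"slide": [-0.2,0.5,0],"delta_rot": [0,0,0],"gripper": 35},
  {"slide": [-0.3,0.75,0],"delta_rot": [0,0,0],"gripper": 35},
  {"slide": [-0.4,1,0],"delta_rot": [0,0,0],"gripper": 35},
])

```text
time_s: 36.1
eef_pos: [0.5748, -0.1, 0.2378]
orientation: [0.996, 0.091, -0.001, -0.0]
wrist_force: [1.3, 0.1, -0.3]
grip_width: 0.0421
gripper_force: 42.0
```

>>> send_rows([
  {"slide": [-0.1,0.25,0],"delta_rot": [0,0,0],"gripper": 35},
  {"slide": [-0.2,0.5,0],"delta_rot": [0,0,0],"gripper": 35},
  {"slide": [-0.3,0.75,0],"delta_rot": [0,0,0],"gripper": 35},
  {"slide": [-0.4,1,0],"delta_rot": [0,0,0],"gripper": 35},
])

```text
time_s: 36.5
eef_pos: [0.5147, 0.0499, 0.2379]
orientation: [0.996, 0.091, -0.0, -0.0]
wrist_force: [1.1, 0.8, -1.4]
grip_width: 0.0423
gripper_force: 42.0
```

>>> send_rows([
  {"slide": [-0.1,0.25,0],"delta_rot": [0,0,0],"gripper": 35},
  {"slide": [-0.2,0.5,0],"delta_rot": [0,0,0],"gripper": 35},
  {"slide": [-0.3,0.75,0],"delta_rot": [0,0,0],"gripper": 35},
  {"slide": [-0.4,1,0],"delta_rot": [0,0,0],"gripper": 35},
  {"slide": [-0.4,1,0],"delta_rot": [0,0,0],"gripper": 35},
])

```text
time_s: 37.0
eef_pos: [0.4541, 0.2019, 0.2378]
orientation: [0.996, 0.094, -0.001, -0.0]
wrist_force: [-0.2, 0.3, -0.5]
grip_width: 0.0423
gripper_force: 42.0
```

>>> send_rows([
  {"slide": [0,0.22,-0.15],"delta_rot": [0,0,0],"gripper": 35},
  {"slide": [0,0.22,-0.4],"delta_rot": [0,0,0],"gripper": 35},
  {"slide": [0,0.22,-0.65],"delta_rot": [0,0,0],"gripper": 35},
  {"slide": [0,0.22,-0.9],"delta_rot": [0,0,0],"gripper": 35},
  {"slide": [0,0.22,-1],"delta_rot": [0,0,0],"gripper": 35},
])

```text
time_s: 37.5
eef_pos: [0.4537, 0.2295, 0.0843]
orientation: [0.996, 0.091, -0.003, 0.002]
wrist_force: [0.9, -0.1, -1.0]
grip_width: 0.0426
gripper_force: 42.0
```

>>> send_rows([
  {"slide": [0,0,-0.15],"delta_rot": [0,0,0],"gripper": 35},
  {"slide": [0,0,-0.28],"delta_rot": [0,0,0],"gripper": 35},
  {"slide": [0,0,-0.33],"delta_rot": [0,0,0],"gripper": 35},
  {"slide": [0,0,-0.35],"delta_rot": [0,0,0],"gripper": 35},
  {"slide": [0,0,-0.36],"delta_rot": [0,0,0],"gripper": 35},
])

```text
time_s: 38.0
eef_pos: [0.4564, 0.2316, 0.0348]
orientation: [0.996, 0.091, 0.0, -0.0]
wrist_force: [0.6, -0.2, -0.2]
grip_width: 0.0423
gripper_force: 42.0
```

>>> send_rows([
  {"slide": [0,0,-0.01],"delta_rot": [0,0,0],"gripper": 35},
  {"slide": [0,0,-0.015],"delta_rot": [0,0,0],"gripper": 35},
])

```text
time_s: 38.2
eef_pos: [0.4563, 0.2319, 0.0328]
orientation: [0.996, 0.092, 0.001, -0.0]
wrist_force: [0.8, 0.9, -1.0]
grip_width: 0.0424
gripper_force: 42.0
```

>>> send_rows([
  {"slide": [0,0,-0.01],"delta_rot": [0,0,0],"gripper": 35},
  {"slide": [0,0,-0.015],"delta_rot": [0,0,0],"gripper": 35},
])

```text
time_s: 38.4
eef_pos: [0.456, 0.2317, 0.0301]
orientation: [0.996, 0.092, 0.0, -0.0]
wrist_force: [-2.9, 0.6, 7.3]
grip_width: 0.0427
gripper_force: 42.7
```

>>> send_rows([
  {"slide": [0,0,-0.005],"delta_rot": [0,0,0],"gripper": 35},
  {"slide": [0,0,-0.005],"delta_rot": [0,0,0],"gripper": 35},
])

```text
time_s: 38.6
eef_pos: [0.4561, 0.2317, 0.0301]
orientation: [0.996, 0.092, 0.0, -0.0]
wrist_force: [-3.2, 0.1, 7.1]
grip_width: 0.0424
gripper_force: 42.8
```

>>> send_rows([
  {"slide": [0,0,0.005],"delta_rot": [0,0,0],"gripper": 60},
  {"slide": [0,0,0.005],"delta_rot": [0,0,0],"gripper": 85},
  {"slide": [0,0,0.005],"delta_rot": [0,0,0],"gripper": 85},
  {"slide": [0,0,0.15],"delta_rot": [0,0,0],"gripper": 85},
  {"slide": [0,0,0.45],"delta_rot": [0,0,0],"gripper": 85},
])

```text
time_s: 39.1
eef_pos: [0.4537, 0.2299, 0.094]
orientation: [0.996, 0.091, -0.004, 0.002]
wrist_force: [0.8, 0.6, -0.3]
grip_width: 0.0849
gripper_force: 0.0
```

>>> send_rows([
  {"slide": [0,0,0.3],"delta_rot": [0,0,0],"gripper": 85},
  {"slide": [0.1,-0.2,0.6],"delta_rot": [0,0,0],"gripper": 85},
  {"slide": [0.2,-0.45,0.7],"delta_rot": [0,0,0],"gripper": 85},
  {"slide": [0.3,-0.7,0.7],"delta_rot": [0,0,0],"gripper": 85},
  {"slide": [0.4,-0.95,0.7],"delta_rot": [0,0,0],"gripper": 85},
])

```text
time_s: 39.6
eef_pos: [0.5166, 0.0879, 0.2025]
orientation: [0.996, 0.092, 0.001, -0.0]
wrist_force: [1.2, 0.5, -1.1]
grip_width: 0.0849
gripper_force: 0.0
```

>>> send_rows([
  {"slide": [0.1,-0.25,0],"delta_rot": [0,0,0],"gripper": 85},
  {"slide": [0.2,-0.5,0],"delta_rot": [0,0,0],"gripper": 85},
  {"slide": [0.3,-0.75,0],"delta_rot": [0,0,0],"gripper": 85},
  {"slide": [0.4,-1,0],"delta_rot": [0,0,0],"gripper": 85},
])

```text
time_s: 40.0
eef_pos: [0.5763, -0.0626, 0.2014]
orientation: [0.996, 0.092, -0.0, -0.0]
wrist_force: [0.8, 0.6, 0.0]
grip_width: 0.0849
gripper_force: 0.0
```

>>> send_rows([
  {"slide": [0.1,-0.25,0],"delta_rot": [0,0,0],"gripper": 85},
  {"slide": [0.2,-0.5,0],"delta_rot": [0,0,0],"gripper": 85},
  {"slide": [0.3,-0.75,0],"delta_rot": [0,0,0],"gripper": 85},
  {"slide": [0.4,-0.81,-0.1],"delta_rot": [0,0,0],"gripper": 85},
  {"slide": [0.4,-0.81,-0.2],"delta_rot": [0,0,0],"gripper": 85},
])

```text
time_s: 40.5
eef_pos: [0.637, -0.1846, 0.17]
orientation: [0.996, 0.09, -0.0, 0.0]
wrist_force: [0.1, 0.8, -0.6]
grip_width: 0.0853
gripper_force: 0.0
```

>>> send_rows([
  {"slide": [0,0,0],"delta_rot": [0,0,0],"gripper": 85},
  {"slide": [0,0,0],"delta_rot": [0,0,0],"gripper": 85},
])

```text
time_s: 40.7
eef_pos: [0.6358, -0.1825, 0.1716]
orientation: [0.996, 0.092, -0.0, 0.0]
wrist_force: [1.1, 0.2, 0.8]
grip_width: 0.085
gripper_force: 0.0
```

```bash
python3 - <<'E'
from h import *
d=show('w14.png',(120,60,520,420),(640,576))
for w in wells([.6347,-.1825,.167])[:2]: print(w[:2],cellfit(d,w[0],w[1],.106,.003))
E
```

```text
[ 0.6362 -0.1823  0.1725] 100.53277731393948 40.75 [[325.92851097 231.60100398]]
[ 0.61807752 -0.08389121] (np.float32(201.0174), np.float64(0.6170775162118604), np.float64(-0.08489121219326833))
[ 0.6347 -0.1825] (np.float32(196.51482), np.float64(0.6347), np.float64(-0.182))
```

Good. I'll grasp c: descend to TCP z 0.097.

>>> send_rows([
  {"slide": [-0.005,0,-0.2],"delta_rot": [0,0,0],"gripper": 85},
  {"slide": [-0.005,0,-0.4],"delta_rot": [0,0,0],"gripper": 85},
  {"slide": [-0.005,0,-0.49],"delta_rot": [0,0,0],"gripper": 85},
  {"slide": [-0.005,0,-0.505],"delta_rot": [0,0,0],"gripper": 85},
  {"slide": [-0.005,0,-0.505],"delta_rot": [0,0,0],"gripper": 85},
])

```text
time_s: 41.25
eef_pos: [0.6359, -0.1825, 0.0972]
orientation: [0.996, 0.092, 0.001, 0.0]
wrist_force: [0.6, -0.6, 0.6]
grip_width: 0.0853
gripper_force: 0.0
```

>>> send_rows([
  {"slide": [0,0,0],"delta_rot": [0,0,0],"gripper": 60},
  {"slide": [0,0,0],"delta_rot": [0,0,0],"gripper": 40},
  {"slide": [0,0,0],"delta_rot": [0,0,0],"gripper": 35},
  {"slide": [0,0,0],"delta_rot": [0,0,0],"gripper": 35},
  {"slide": [0,0,0],"delta_rot": [0,0,0],"gripper": 35},
])

```text
time_s: 41.75
eef_pos: [0.6359, -0.1827, 0.0972]
orientation: [0.996, 0.092, 0.001, 0.0]
wrist_force: [0.2, 0.7, 5.7]
grip_width: 0.0421
gripper_force: 41.1
```

>>> send_rows([
  {"slide": [0,0,0.1],"delta_rot": [0,0,0],"gripper": 35},
  {"slide": [0,0,0.25],"delta_rot": [0,0,0],"gripper": 35},
  {"slide": [0,0,0.5],"delta_rot": [0,0,0],"gripper": 35},
  {"slide": [0,0,0.75],"delta_rot": [0,0,0],"gripper": 35},
  {"slide": [0,0.165,0.95],"delta_rot": [0,0,0],"gripper": 35},
])

```text
time_s: 42.25
eef_pos: [0.6349, -0.1597, 0.24]
orientation: [0.996, 0.09, 0.0, 0.0]
wrist_force: [0.9, -0.2, 0.3]
grip_width: 0.0424
gripper_force: 42.1
```

>>> send_rows([
  {"slide": [-0.05,0.25,0],"delta_rot": [0,0,0],"gripper": 35},
  {"slide": [-0.1,0.5,0],"delta_rot": [0,0,0],"gripper": 35},
  {"slide": [-0.15,0.75,0],"delta_rot": [0,0,0],"gripper": 35},
  {"slide": [-0.2,1,0],"delta_rot": [0,0,0],"gripper": 35},
])

```text
time_s: 42.65
eef_pos: [0.6044, -0.0062, 0.2378]
orientation: [0.996, 0.091, -0.001, -0.0]
wrist_force: [0.9, 0.8, -0.6]
grip_width: 0.0425
gripper_force: 42.2
```

>>> send_rows([
  {"slide": [-0.05,0.25,0],"delta_rot": [0,0,0],"gripper": 35},
  {"slide": [-0.1,0.5,0],"delta_rot": [0,0,0],"gripper": 35},
  {"slide": [-0.15,0.75,0],"delta_rot": [0,0,0],"gripper": 35},
  {"slide": [-0.2,1,0],"delta_rot": [0,0,0],"gripper": 35},
])

```text
time_s: 43.05
eef_pos: [0.5743, 0.1438, 0.2378]
orientation: [0.996, 0.091, -0.001, -0.0]
wrist_force: [0.8, -0.4, -0.4]
grip_width: 0.0424
gripper_force: 42.2
```

>>> send_rows([
  {"slide": [-0.05,0.25,0],"delta_rot": [0,0,0],"gripper": 35},
  {"slide": [-0.1,0.5,0],"delta_rot": [0,0,0],"gripper": 35},
  {"slide": [-0.15,0.75,0],"delta_rot": [0,0,0],"gripper": 35},
  {"slide": [-0.17,1,0],"delta_rot": [0,0,0],"gripper": 35},
  {"slide": [-0.17,1,0],"delta_rot": [0,0,0],"gripper": 35},
])

```text
time_s: 43.55
eef_pos: [0.5483, 0.2963, 0.2366]
orientation: [0.996, 0.094, -0.001, -0.0]
wrist_force: [0.4, 0.2, -1.3]
grip_width: 0.0424
gripper_force: 42.2
```

```bash
python3 - <<'E'
from h import *
d=show('w15.png',(120,60,520,420),(640,576));s=telemetry.get_state();print(s['grip_width'])
d=grab('top');print(cellfit(d,.456,.2317,.039,.03))
E
```

```text
[0.5487 0.2944 0.2369] 100.66794764357068 43.6 [[328.65513235 231.57052484]]
0.042299998656296314
(np.float32(238.60011), np.float64(0.45400000000000007), np.float64(0.23320000000000002))
```

>>> send_rows([
  {"slide": [0,0,-0.15],"delta_rot": [0,0,0],"gripper": 35},
  {"slide": [0,0,-0.4],"delta_rot": [0,0,0],"gripper": 35},
  {"slide": [0,0,-0.65],"delta_rot": [0,0,0],"gripper": 35},
  {"slide": [0,0,-0.9],"delta_rot": [0,0,0],"gripper": 35},
  {"slide": [0,0,-1],"delta_rot": [0,0,0],"gripper": 35},
])

```text
time_s: 44.15
eef_pos: [0.5477, 0.2896, 0.084]
orientation: [0.996, 0.09, -0.003, 0.002]
wrist_force: [0.2, 0.1, -0.7]
grip_width: 0.0423
gripper_force: 42.2
```

>>> send_rows([
  {"slide": [0,0,-0.15],"delta_rot": [0,0,0],"gripper": 35},
  {"slide": [0,0,-0.28],"delta_rot": [0,0,0],"gripper": 35},
  {"slide": [0,0,-0.33],"delta_rot": [0,0,0],"gripper": 35},
  {"slide": [0,0,-0.35],"delta_rot": [0,0,0],"gripper": 35},
  {"slide": [0,0,-0.36],"delta_rot": [0,0,0],"gripper": 35},
])

```text
time_s: 44.65
eef_pos: [0.5503, 0.2921, 0.035]
orientation: [0.996, 0.091, 0.001, -0.0]
wrist_force: [0.0, 0.9, 0.8]
grip_width: 0.0426
gripper_force: 42.2
```

>>> send_rows([
  {"slide": [0,0,-0.01],"delta_rot": [0,0,0],"gripper": 35},
  {"slide": [0,0,-0.02],"delta_rot": [0,0,0],"gripper": 35},
])

```text
time_s: 44.85
eef_pos: [0.5502, 0.2926, 0.0322]
orientation: [0.996, 0.092, 0.001, -0.0]
wrist_force: [-0.5, -0.4, -0.7]
grip_width: 0.0423
gripper_force: 42.2
```

>>> send_rows([
  {"slide": [0,0,-0.005],"delta_rot": [0,0,0],"gripper": 35},
  {"slide": [0,0,-0.008],"delta_rot": [0,0,0],"gripper": 35},
])

```text
time_s: 45.05
eef_pos: [0.5498, 0.2925, 0.0304]
orientation: [0.996, 0.092, 0.0, -0.0]
wrist_force: [0.3, -0.4, -0.8]
grip_width: 0.042
gripper_force: 42.2
```

>>> send_rows([
  {"slide": [0,0,-0.007],"delta_rot": [0,0,0],"gripper": 35},
  {"slide": [0,0,-0.007],"delta_rot": [0,0,0],"gripper": 35},
])

```text
time_s: 45.25
eef_pos: [0.5498, 0.2924, 0.0302]
orientation: [0.996, 0.092, 0.0, -0.0]
wrist_force: [-3.1, -0.4, 5.3]
grip_width: 0.0421
gripper_force: 42.8
```

>>> send_rows([
  {"slide": [0,0,0.003],"delta_rot": [0,0,0],"gripper": 60},
  {"slide": [0,0,0.003],"delta_rot": [0,0,0],"gripper": 85},
  {"slide": [0,0,0.003],"delta_rot": [0,0,0],"gripper": 85},
  {"slide": [0,0,0.15],"delta_rot": [0,0,0],"gripper": 85},
  {"slide": [0,0,0.45],"delta_rot": [0,0,0],"gripper": 85},
])

```text
time_s: 45.75
eef_pos: [0.5474, 0.2908, 0.0932]
orientation: [0.996, 0.091, -0.004, 0.002]
wrist_force: [1.0, 1.4, 0.2]
grip_width: 0.085
gripper_force: 0.0
```

>>> send_rows([
  {"slide": [0,0,0.3],"delta_rot": [0,0,0],"gripper": 85},
  {"slide": [0.05,-0.2,0.6],"delta_rot": [0,0,0],"gripper": 85},
  {"slide": [0.1,-0.45,0.7],"delta_rot": [0,0,0],"gripper": 85},
  {"slide": [0.15,-0.7,0.7],"delta_rot": [0,0,0],"gripper": 85},
  {"slide": [0.2,-0.95,0.7],"delta_rot": [0,0,0],"gripper": 85},
])

```text
time_s: 46.25
eef_pos: [0.5801, 0.1488, 0.2026]
orientation: [0.996, 0.092, 0.001, -0.0]
wrist_force: [1.3, -0.7, -1.8]
grip_width: 0.0847
gripper_force: 0.0
```

>>> send_rows([
  {"slide": [0.05,-0.25,0],"delta_rot": [0,0,0],"gripper": 85},
  {"slide": [0.1,-0.5,0],"delta_rot": [0,0,0],"gripper": 85},
  {"slide": [0.15,-0.75,0],"delta_rot": [0,0,0],"gripper": 85},
  {"slide": [0.2,-1,0],"delta_rot": [0,0,0],"gripper": 85},
])

```text
time_s: 46.65
eef_pos: [0.6098, -0.0017, 0.2016]
orientation: [0.996, 0.092, 0.0, -0.0]
wrist_force: [0.6, 0.2, 0.7]
grip_width: 0.0849
gripper_force: 0.0
```

>>> send_rows([
  {"slide": [0.05,-0.25,0],"delta_rot": [0,0,0],"gripper": 85},
  {"slide": [0.05,-0.5,-0.1],"delta_rot": [0,0,0],"gripper": 85},
  {"slide": [0.05,-0.567,-0.2],"delta_rot": [0,0,0],"gripper": 85},
  {"slide": [0.05,-0.567,-0.2],"delta_rot": [0,0,0],"gripper": 85},
  {"slide": [0.05,-0.567,-0.2],"delta_rot": [0,0,0],"gripper": 85},
])

```text
time_s: 47.15
eef_pos: [0.6172, -0.0853, 0.1716]
orientation: [0.996, 0.091, -0.0, 0.0]
wrist_force: [-0.1, 0.1, 1.2]
grip_width: 0.0852
gripper_force: 0.0
```

```bash
python3 - <<'E'
from h import *
d=show('w16.png',(120,60,520,420),(640,576))
for w in wells([.6347,-.1825,.167])[:1]: print(w[:2],cellfit(d,w[0],w[1],.106,.003))
E
```

```text
[ 0.6176 -0.0848  0.1723] 100.52605617750135 47.2 [[325.53295511 231.48573984]]
[ 0.61807752 -0.08389121] (np.float32(187.94681), np.float64(0.6175775162118604), np.float64(-0.08539121219326833))
```

>>> send_rows([
  {"slide": [0,-0.002,-0.2],"delta_rot": [0,0,0],"gripper": 85},
  {"slide": [0,-0.002,-0.4],"delta_rot": [0,0,0],"gripper": 85},
  {"slide": [0,-0.002,-0.49],"delta_rot": [0,0,0],"gripper": 85},
  {"slide": [0,-0.002,-0.505],"delta_rot": [0,0,0],"gripper": 85},
  {"slide": [0,-0.002,-0.505],"delta_rot": [0,0,0],"gripper": 85},
])

```text
time_s: 47.7
eef_pos: [0.6179, -0.0848, 0.0968]
orientation: [0.996, 0.092, 0.001, 0.0]
wrist_force: [0.6, 0.7, 0.6]
grip_width: 0.0848
gripper_force: 0.0
```

>>> send_rows([
  {"slide": [0,0,0],"delta_rot": [0,0,0],"gripper": 60},
  {"slide": [0,0,0],"delta_rot": [0,0,0],"gripper": 40},
  {"slide": [0,0,0],"delta_rot": [0,0,0],"gripper": 35},
  {"slide": [0,0,0],"delta_rot": [0,0,0],"gripper": 35},
  {"slide": [0,0,0],"delta_rot": [0,0,0],"gripper": 35},
])

```text
time_s: 48.2
eef_pos: [0.618, -0.0856, 0.0972]
orientation: [0.996, 0.092, 0.001, 0.0]
wrist_force: [-1.3, 1.2, 6.0]
grip_width: 0.0424
gripper_force: 41.0
```

>>> send_rows([
  {"slide": [0,0,0.1],"delta_rot": [0,0,0],"gripper": 35},
  {"slide": [0,0,0.25],"delta_rot": [0,0,0],"gripper": 35},
  {"slide": [0,0,0.5],"delta_rot": [0,0,0],"gripper": 35},
  {"slide": [0,0,0.75],"delta_rot": [0,0,0],"gripper": 35},
  {"slide": [0,0.16,0.95],"delta_rot": [0,0,0],"gripper": 35},
])

```text
time_s: 48.7
eef_pos: [0.6171, -0.0634, 0.2404]
orientation: [0.996, 0.09, 0.0, 0.0]
wrist_force: [0.1, 0.7, -0.2]
grip_width: 0.0422
gripper_force: 41.2
```

>>> send_rows([
  {"slide": [-0.05,0.25,0],"delta_rot": [0,0,0],"gripper": 35},
  {"slide": [-0.1,0.5,0],"delta_rot": [0,0,0],"gripper": 35},
  {"slide": [-0.15,0.75,0],"delta_rot": [0,0,0],"gripper": 35},
  {"slide": [-0.2,1,0],"delta_rot": [0,0,0],"gripper": 35},
])

```text
time_s: 49.1
eef_pos: [0.5864, 0.0898, 0.2379]
orientation: [0.996, 0.091, -0.0, -0.0]
wrist_force: [0.4, -0.2, -0.5]
grip_width: 0.0425
gripper_force: 41.2
```

>>> send_rows([
  {"slide": [-0.05,0.25,0],"delta_rot": [0,0,0],"gripper": 35},
  {"slide": [-0.1,0.5,0],"delta_rot": [0,0,0],"gripper": 35},
  {"slide": [-0.15,0.65,0],"delta_rot": [0,0,0],"gripper": 35},
  {"slide": [-0.15,0.65,0],"delta_rot": [0,0,0],"gripper": 35},
  {"slide": [-0.15,0.65,0],"delta_rot": [0,0,0],"gripper": 35},
])

```text
time_s: 49.6
eef_pos: [0.5644, 0.1862, 0.238]
orientation: [0.996, 0.092, -0.0, 0.0]
wrist_force: [-1.0, -0.2, -0.5]
grip_width: 0.0421
gripper_force: 41.3
```

```bash
python3 - <<'E'
from h import *
d=show('w17.png',(120,60,520,420),(640,576));s=telemetry.get_state();print(s['grip_width'])
d=grab('top','top1.png');print(cellfit(d,.456,.2317,.039,.03),cellfit(d,.55,.2925,.039,.02))
E
```

```text
[0.5646 0.1856 0.2381] 100.49764136268328 49.65 [[326.84625899 231.66118797]]
0.042203284577359265
(np.float32(233.31439), np.float64(0.45500000000000007), np.float64(0.23320000000000002)) (np.float32(248.54633), np.float64(0.5475000000000001), np.float64(0.292))
```

Cells b and c are standing in place. Putting a down.

>>> send_rows([
  {"slide": [0,0,-0.15],"delta_rot": [0,0,0],"gripper": 35},
  {"slide": [0,0,-0.4],"delta_rot": [0,0,0],"gripper": 35},
  {"slide": [0,0,-0.65],"delta_rot": [0,0,0],"gripper": 35},
  {"slide": [0,0,-0.9],"delta_rot": [0,0,0],"gripper": 35},
  {"slide": [0,0,-1],"delta_rot": [0,0,0],"gripper": 35},
])

```text
time_s: 50.2
eef_pos: [0.5627, 0.1837, 0.0842]
orientation: [0.996, 0.09, -0.003, 0.001]
wrist_force: [0.4, -0.6, -0.1]
grip_width: 0.0425
gripper_force: 41.3
```

>>> send_rows([
  {"slide": [0,0,-0.15],"delta_rot": [0,0,0],"gripper": 35},
  {"slide": [0,0,-0.28],"delta_rot": [0,0,0],"gripper": 35},
  {"slide": [0,0,-0.33],"delta_rot": [0,0,0],"gripper": 35},
  {"slide": [0,0,-0.35],"delta_rot": [0,0,0],"gripper": 35},
  {"slide": [0,0,-0.36],"delta_rot": [0,0,0],"gripper": 35},
])

```text
time_s: 50.7
eef_pos: [0.5654, 0.1857, 0.035]
orientation: [0.996, 0.091, 0.001, -0.0]
wrist_force: [-0.5, 0.3, -0.1]
grip_width: 0.0426
gripper_force: 41.3
```

>>> send_rows([
  {"slide": [0,0,-0.01],"delta_rot": [0,0,0],"gripper": 35},
  {"slide": [0,0,-0.02],"delta_rot": [0,0,0],"gripper": 35},
])

```text
time_s: 50.9
eef_pos: [0.5653, 0.1862, 0.0322]
orientation: [0.996, 0.092, 0.001, -0.0]
wrist_force: [0.2, 0.5, -0.4]
grip_width: 0.0424
gripper_force: 41.3
```

>>> send_rows([
  {"slide": [0,0,-0.007],"delta_rot": [0,0,0],"gripper": 35},
  {"slide": [0,0,-0.014],"delta_rot": [0,0,0],"gripper": 35},
])

```text
time_s: 51.1
eef_pos: [0.5649, 0.1862, 0.0302]
orientation: [0.996, 0.092, 0.0, -0.0]
wrist_force: [-4.6, -0.1, 9.0]
grip_width: 0.0424
gripper_force: 42.3
```

>>> send_rows([
  {"slide": [0,0,0.006],"delta_rot": [0,0,0],"gripper": 60},
  {"slide": [0,0,0.006],"delta_rot": [0,0,0],"gripper": 85},
  {"slide": [0,0,0.006],"delta_rot": [0,0,0],"gripper": 85},
  {"slide": [0,0,0.15],"delta_rot": [0,0,0],"gripper": 85},
  {"slide": [0,0,0.45],"delta_rot": [0,0,0],"gripper": 85},
])

```text
time_s: 51.6
eef_pos: [0.5621, 0.1848, 0.0936]
orientation: [0.996, 0.091, -0.004, 0.002]
wrist_force: [1.4, 0.5, 0.7]
grip_width: 0.085
gripper_force: 0.0
```

>>> send_rows([
  {"slide": [0,0,0.3],"delta_rot": [0,0,0],"gripper": 85},
  {"slide": [-0.1,-0.2,0.6],"delta_rot": [0,0,0],"gripper": 85},
  {"slide": [-0.3,-0.4,0.9],"delta_rot": [0,0,0],"gripper": 85},
  {"slide": [-0.5,-0.6,1],"delta_rot": [0,0,0],"gripper": 85},
  {"slide": [-0.7,-0.7,1],"delta_rot": [0,0,0],"gripper": 85},
])

```text
time_s: 52.1
eef_pos: [0.4603, 0.0799, 0.2498]
orientation: [0.996, 0.091, 0.003, -0.0]
wrist_force: [-0.0, 0.3, 0.7]
grip_width: 0.085
gripper_force: 0.0
```

>>> send_rows([
  {"slide": [0,0,0],"delta_rot": [0,0,0],"gripper": 85},
  {"slide": [0,0,0],"delta_rot": [0,0,0],"gripper": 85},
  {"slide": [0,0,0],"delta_rot": [0,0,0],"gripper": 85},
])

```text
time_s: 52.4
eef_pos: [0.46, 0.0813, 0.2465]
orientation: [0.996, 0.092, -0.0, 0.0]
wrist_force: [0.8, 0.7, 0.5]
grip_width: 0.0848
gripper_force: 0.0
```

```bash
python3 - <<'E'
from h import *
d=grab('top','top2.png')
w=grab('wrist','w18.png')
for x,y in((.455,.232),(.549,.292),(.565,.186)): print(cellfit(d,x,y,.039,.02),cellfit(w,x,y,.039,.012))
print('dial',dialangle(d)[:3],dialangle(w)[:2],telemetry.get_state()['eef_pos'])
G=gradim(d)
for z in(.087,.083,.079): print(z,max((score(d,G,[((.541+a,-.2635+b,z),.0155)]),a,b) for a in np.arange(-.004,.0041,.001) for b in np.arange(-.004,.0041,.001)))
# bystander change
a=cv2.imread('pics/top0.png').astype(int);b=cv2.imread('pics/top2.png').astype(int)
for n,(u,v) in dict(brush=(430,326),tweez=(123,268),loupe=(286,293),amm=(277,168),jar=(214,165),glue=(508,198),ftray=(119,198)).items():
    print(n,np.abs(a-b)[v-20:v+20,u-20:u+20].mean().round(1))
E
```

```text
(np.float32(244.39476), np.float64(0.4515), np.float64(0.22450000000000003)) (np.float32(227.14691), np.float64(0.4565), np.float64(0.2305))
(np.float32(94.4321), np.float64(0.5690000000000001), np.float64(0.27199999999999996)) (np.float32(201.90071), np.float64(0.5475000000000001), np.float64(0.294))
(np.float32(180.21855), np.float64(0.5495), np.float64(0.18900000000000003)) (np.float32(227.13376), np.float64(0.5625), np.float64(0.181))
dial [(np.float32(169.40958), np.float64(-0.04)), (np.float32(168.70392), np.float64(-0.06)), (np.float32(168.2935), np.float64(-0.02))] [(np.float32(208.21063), np.float64(-0.06)), (np.float32(207.77676), np.float64(-0.04))] [0.46018372 0.08144621 0.24605667]
0.087 (np.float32(249.9669), np.float64(-0.001), np.float64(-0.003))
0.083 (np.float32(249.97403), np.float64(0.0), np.float64(-0.004))
0.079 (np.float32(249.95982), np.float64(0.0), np.float64(-0.004))
brush 0.4
tweez 126.4
loupe 35.5
amm 46.2
jar 69.8
glue 0.5
ftray 34.8
```

>>> send_rows([
  {"slide": [-0.2,-0.25,0.1],"delta_rot": [0,0,0],"gripper": 85},
  {"slide": [-0.4,-0.5,0.2],"delta_rot": [0,0,0],"gripper": 85},
  {"slide": [-0.6,-0.75,0.3],"delta_rot": [0,0,0],"gripper": 85},
  {"slide": [-0.8,-1,0.4],"delta_rot": [0,0,0],"gripper": 85},
])

```text
time_s: 52.9
eef_pos: [0.3397, -0.0689, 0.3066]
orientation: [0.996, 0.092, -0.001, 0.0]
wrist_force: [0.3, -0.5, 1.1]
grip_width: 0.0851
gripper_force: 0.0
```

>>> send_rows([
  {"slide": [0,-0.25,0],"delta_rot": [0,0,0],"gripper": 85},
  {"slide": [0,-0.5,0],"delta_rot": [0,0,0],"gripper": 85},
  {"slide": [0,-0.75,0],"delta_rot": [0,0,0],"gripper": 85},
  {"slide": [0,-0.75,0],"delta_rot": [0,0,0],"gripper": 85},
  {"slide": [0,-0.75,0],"delta_rot": [0,0,0],"gripper": 85},
])

```text
time_s: 53.4
eef_pos: [0.3408, -0.1812, 0.3057]
orientation: [0.996, 0.09, -0.001, -0.0]
wrist_force: [0.3, 0.4, 0.2]
grip_width: 0.0852
gripper_force: 0.0
```

```bash
python3 - <<'E'
from h import *
d=grab('top','top3.png')
for x,y in((.455,.232),(.549,.292),(.565,.186)): print(cellfit(d,x,y,.039,.015))
print(telemetry.get_state()['eef_pos'],dialangle(d)[:2])
def cmp(a,b,pts,z=20):
    for n,(u,v) in pts.items():
        t=a[max(0,v-z):v+z,max(0,u-z):u+z];s=b[max(0,v-z-15):v+z+15,max(0,u-z-15):u+z+15]
        _,m,_,l=cv2.minMaxLoc(cv2.matchTemplate(s,t,cv2.TM_CCOEFF_NORMED));print(n,round(m,2),l[0]-15,l[1]-15)
cmp(cv2.imread('pics/top0.png'),cv2.imread('pics/top3.png'),dict(brush=(430,326),tweez=(123,268),loupe=(286,293),amm=(277,168),jar=(214,165),glue=(508,198),ftray=(119,198)))
grab('scene','scene3.png')
print('scene');cmp(cv2.imread('pics/scene0.png'),cv2.imread('pics/scene3.png'),dict(tweez=(486,300),loupe=(356,230),amm=(319,332),jar=(376,350),ftray=(479,362),brush=(262,175),glue=(145,226)))
E
```

```text
(np.float32(245.72162), np.float64(0.4545), np.float64(0.23300000000000004))
(np.float32(248.12218), np.float64(0.547), np.float64(0.292))
(np.float32(247.86555), np.float64(0.5645), np.float64(0.1875))
[ 0.340852   -0.1804883   0.30588683] [(np.float32(161.50816), np.float64(-0.04)), (np.float32(160.77858), np.float64(-0.06))]
brush 0.52 -9 -15
tweez 1.0 0 0
loupe 0.25 -2 -1
amm 1.0 0 0
jar 1.0 0 0
glue 1.0 0 0
ftray 1.0 0 0
scene
tweez 1.0 0 0
loupe 1.0 0 0
amm 1.0 0 0
jar 1.0 0 0
ftray 1.0 0 0
brush 0.81 0 0
glue 1.0 0 0
```

```bash
python3 -c "
from h import *
print(bot.finish_job())"
```

```text
the job is handed in; nothing more can be done
None
```

I handed the job in at about 53 s, with no verdict shown: all three cells were loaded and homed, the shutter was half-pressed and held before the full press, the dial is back at off, the cells stand in the tray, and nothing else on the bench moved.

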